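Pin the drum of the tube mixer

TASK

The axle pin of the small tube mixer is half drawn out: push it fully home by its head, then take the spring clip out of its park block and push its straight leg down through the cross hole in the other end of the pin until the bow springs over the pin and the crown of the clip sits on it. Work by feel and never force anything (keep every push on the mixer below about 15 N), leave the beaker, the cup and the dropper bottle as they stand, and let go of the clip.

Things in the scene. Friction and masses are not known exactly. Their poses are not given: they have to be found in the camera images.
- stand: Tube mixer fixed to the worktop: grey base 90 x 100 x 12 mm, two slotted grey ears 36 wide, 114 high, outer faces at y = +37 and -37 mm; between them a white drum 56 across, with a bush 32 across ending at y = -47. Origin: centre of the base's underside, z up. The axle pin runs along y at x = 0; drum and axle are clamped 83 to 97 mm up (height not reported). All stands stiff.
- pin (a joint): Steel axle pin, 24 mm thick, 119 mm long with its round head (30 across, 10 thick) at the +y end. It slides along the stand's y; value = how far pushed in towards -y: 0 drawn out, 0.036 m home (head on the +y ear, hard stop). Outer face of the head at stand y = 83 mm minus the value. Drag 5 to 7 N. Its cross hole clears the bush by 12 mm when home.
- hole_home (a point): Stand (0, -63, 90) mm, stand axes: the pin's cross hole (7 mm in x, 8 in y, in a groove 20 mm across) with the pin home and the axle at mid height; it may be up to 7 mm higher or lower. The pin may also stand rolled on its axis up to 0.55 rad either way (not reported): the mouth lies up to 5 mm off in stand x; it turns stiffly (7 N at the rim); the leg, once in, can swing it upright.
- holder: White park block fixed to the worktop, 50 x 30 mm, 64 mm high, with a slot 31 x 7 mm open to the top in which the clip hangs upright, its grip resting on the block's top (clip origin 56 mm above the worktop) with 1 to 2 mm of play. Origin on its underside, below the clip's leg; z up.
- clip: R-clip of steel wire with a grey moulded grip, 30 to 50 g, loose. Origin: underside of the crown on the line of the straight leg (5 mm thick, end chamfered 1 mm, z = -50 mm). Grip: block 24 in x, 11 in y, z = +8 to +38 mm, centred on the leg's line. The bow hangs on the -x side; to straddle the pin the clip's x lies along stand x, either way round. Seated, the origin is 8 mm above the axle's line.
- bow (a joint): Bow of the clip, sprung outwards, rad: 0 at rest, 0.2 as its throat passes the pin. It hangs from the crown at clip x = -13 mm, throat 6 mm from the leg's line at z = -17, flared end at x = -16, z = -32 mm. Pushing on takes about 10 N at most, with the origin 25 to 17 mm above the axle's line; past that it goes on with little push until the crown stops hard on the pin.
- beaker: Clear empty beaker, 45 mm across, 58 mm high, loose. Origin at the centre of its underside. Not to be disturbed.
- cotton_cup: White plastic cup with cotton, 56 mm across, 50 mm high, loose. Origin at the centre of its underside. Not to be disturbed.
- dropper_bottle: Amber dropper bottle, 38 mm across, 111 mm high, loose. Origin at the centre of its underside. Not to be disturbed.
Not all that is in view belongs to the job. Several things have the shape of the clip; the one meant has the colours described above.

How it is judged:
By the outcome, as a careful person would: the job done as asked, in the order asked, and still so for the second after the job is handed in, with the robot touching nothing.
It also fails if it takes over 72 s, if anything falls off the work surface, if the arm or the gripper's body presses on something with over 40 N, if the wrist force passes 120 N, or if a joint passes its speed limit or range.

ROBOT

A 6-joint arm with a two-finger parallel gripper is mounted at the origin on a cart in front of the work surface, level with it; the furniture and walls round the work are solid. World frame = base frame: x ahead of the robot, y to its left, z up, the work surface at z = 0. Lengths are in m, angles in rad, forces in N, time in s.
With the tool pointing down it reaches from about 0.375 to 0.9 m from the base axis. Payload 3.1 kg.
Tool frame: the origin (TCP) lies on the front face of the gripper's body, between the roots of the fingers; the fingertips stand 73 mm ahead of it and the grasp point (between the pads) lies 54 mm ahead of it (manip.tips_ahead is the distance from the TCP to the fingertips, in m); z points along the fingers, y is the line along which they close (so a half turn about z gives the same grasp; the last joint's range is limited). The gripper opens to 85 mm and grips with 20 to 120 N. Pads are 22 mm wide; open, the fingers measure 114 mm over their backs; the gripper's body (76 mm by 85 mm) begins 54 mm behind the grasp point. The pads swing forward as they close: fully open they stand 13 mm farther back than shut.
Start: joints at [-1.28, 0.527, 1.433, -0, 1.181, -0.178], TCP at [0.283, -0.557, 0.304] pointing down, gripper open.
Joint ranges: [-3.08, 3.08], [-0.75, 2.2], [0.22, 2.44], [-1.43, 4.57], [0, 2.65], [-2.85, 2.85]. Speed limits (rad/s): [2.79, 2.79, 3.14, 3.14, 3.14, 3.14].

INTERFACE

Orientations are given as a unit quaternion [x, y, z, w].
In Python, from station import sense, eyes, workorder, manip gives the robot as it stands.
- The arm moves only by the shell command python3 -m inch 'ROWS' [OPENING] [FORCE]. ROWS is JSON, a list of rows, each an object of numbers: "dx", "dy", "dz": the shift along the tool's x, y, z in cm; "wx", "wy", "wz": the turn, a rotation vector about the tool's x, y, z in degrees. In form: [{"dx": .., "dy": .., "dz": .., "wx": .., "wy": .., "wz": ..}, ...]. A call has 1 to 10 rows; each row shifts and turns the commanded pose from where the row before left it, along the tool's axes as they then stand; what a row does not reach is not made up. A row lasts 1/8 s, in which the tool goes at most 62.5 mm and 10.7 degrees, less where a joint would pass 70% of its speed; a pose out of reach is approached as far as the arm can. A call with a gripper value outside its range is refused whole. OPENING is the opening, from 0 (shut) to 1 (fully open), set as the call begins (- or left out, the last holds). The fingers move at their own pace and stop on an object; FORCE is the grip in N (left out, the last holds). Time passes only in rows, so rows that do not move let the fingers close. It gives the time, the measured TCP pose, the force, the opening and the grip force at its end, in the units of the state.
- sense(): the state, without advancing time (a new reading comes with each control period).
- eyes.snapshot(name): name is "scene" or "top"; returns the picture (400x640x3 uint8, red, green, blue); there is no depth.
- eyes.camera_params(name): a dict with "fx", "fy", "cx", "cy" (pixels), "rvec" (rotation vector, rad) and "tvec" (3), from world to camera coordinates, as OpenCV has them. Camera axes: x right, y down, z forward; pixel columns grow to the right and rows downward; lengths in m; the calibration is good to about 2 mm. A picture is of the moment at which its call begins. camera_params takes no time and is no camera call.
- workorder.sign_off(): hands the job in; it is judged then, once.
The state is a dict: "t": time; "q": joint angles; "qd": joint speeds; "tau": joint torques, N m; "tcp_pos": TCP position; "tool_rot": TCP orientation; "force": force on the tool from outside, world axes, zero at the start; "ft_torque": the same for the moment, N m; "finger_gap": opening from 0.0 (shut) to 1.0 (fully open); "gripper_force": force on a finger pad.
Only numpy, scipy, OpenCV 4.12 (cv2) and the standard library are available. Lean on these libraries where they do the work, as an engineer would, in place of code of your own. Each camera call takes 0.05 s, during which the arm holds its last target. There are 200 camera calls.

## Working session

There is one attempt and no reset: what is moved stays moved. The work goes in short steps, Python scripts to look and compute and a shell command to move; the robot and the scene stay as the last step left them, time stands still between calls to the robot, and variables do not carry over. Pictures are saved under pics/ and viewed, at most 10 in all, crops included, and the job is handed in when it is done.

```bash
ls; mkdir -p pics; python3 - <<'E'
from station import sense, eyes, manip
import cv2, numpy as np
s=sense(); print({k:np.round(v,3).tolist() for k,v in s.items()}); print(manip.tips_ahead)
for n in("scene","top"):
    im=eyes.snapshot(n); np.save(f'pics/{n}.npy',im); cv2.imwrite(f'pics/{n}.png',im[...,::-1]); print(eyes.camera_params(n))
E
```

```text
pics
{'t': 0.0, 'q': [-1.28, 0.528, 1.434, 0.0, 1.181, -0.179], 'qd': [-0.001, 0.001, -0.001, -0.0, -0.001, -0.001], 'tau': [-0.0, -44.236, -17.802, -0.0, 0.008, -0.0], 'tcp_pos': [0.283, -0.557, 0.303], 'tool_rot': [0.973, 0.233, -0.0, -0.001], 'force': [0.848, -0.016, 0.383], 'ft_torque': [-0.009, 0.008, -0.034], 'gripper_force': 0.0, 'finger_gap': 1.0}
0.0726
{'fx': 444.94535807659884, 'fy': 444.94535807659884, 'cx': 316.9449752988338, 'cy': 200.70171659110363, 'rvec': array([ 1.35364345, -2.19211407,  0.94121349]), 'tvec': array([0.39888332, 0.35042226, 0.70613313])}
{'fx': 465.25624131524506, 'fy': 465.25624131524506, 'cx': 317.52826637902115, 'cy': 195.82182525286322, 'rvec': array([ 2.15430782, -2.20041375,  0.06865675]), 'tvec': array([0.21760544, 0.55971391, 0.92762283])}
```

View pics/scene.png

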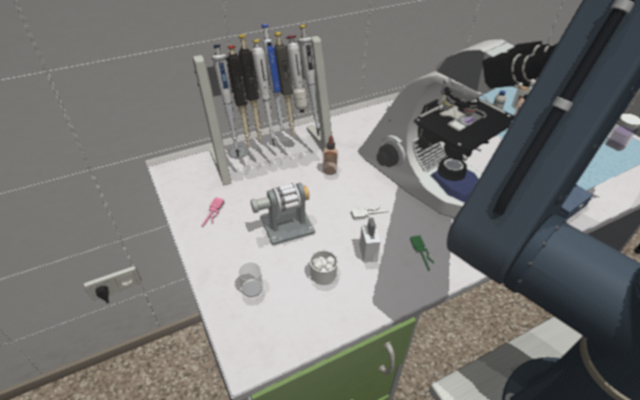

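View pics/top.png

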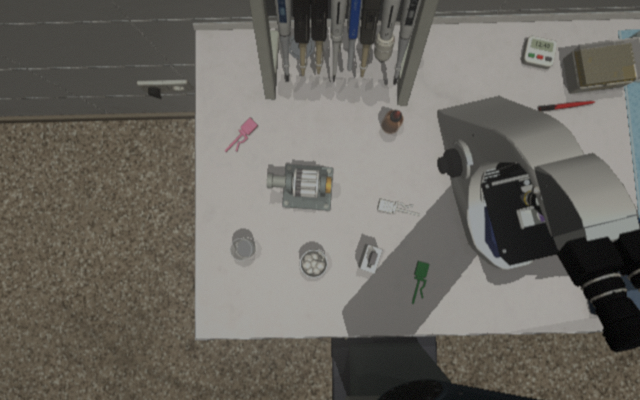

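Scene view: the stand is at about (287,212), with the pin head at its left end (258,204). The park block is at (370,243). Beaker is at (250,280), cup at (323,266), bottle at (330,155).

Things that could be taken for the clip, in top-view pixels:
- pink at (242,135)
- white at (398,207)
- green at (420,282)
- grey, upright in the white block, at (371,258): this one fits the description

Next, one close crop to check that choice.

```bash
cat > h.py <<'E'
import numpy as np, cv2
from station import eyes
P={n:eyes.camera_params(n) for n in("scene","top")}
def ray(n,u,v):
    p=P[n];R=cv2.Rodrigues(p['rvec'])[0];d=R.T@np.array([(u-p['cx'])/p['fx'],(v-p['cy'])/p['fy'],1.]);return -R.T@p['tvec'],d
def onz(n,u,v,z):
    c,d=ray(n,u,v);return c+d*(z-c[2])/d[2]
def tri(a,b):
    A=np.zeros((3,3));y=np.zeros(3)
    for n,(u,v) in(("scene",a),("top",b)):
        c,d=ray(n,u,v);d=d/np.linalg.norm(d);M=np.eye(3)-np.outer(d,d);A+=M;y+=M@c
    return np.linalg.solve(A,y)
def proj(n,X):
    p=P[n];return cv2.projectPoints(np.float64(X).reshape(-1,1,3),p['rvec'],p['tvec'],np.array([[p['fx'],0,p['cx']],[0,p['fy'],p['cy']],[0,0,1]]),None)[0].reshape(-1,2)
E
python3 - <<'E'
from h import *
t=np.load('pics/top.npy')[...,::-1];s=np.load('pics/scene.npy')[...,::-1]
a=cv2.resize(t[150:220,258:348],None,fx=4.4,fy=4.4,interpolation=cv2.INTER_CUBIC)
b=cv2.resize(t[230:280,345:395],None,fx=6,fy=6,interpolation=cv2.INTER_CUBIC)
c=cv2.resize(s[175:245,245:320],None,fx=4,fy=4,interpolation=cv2.INTER_CUBIC)
d=cv2.resize(s[210:270,345:395],None,fx=4.6,fy=4.6,interpolation=cv2.INTER_CUBIC)
o=np.zeros((600,800,3),np.uint8)
for im,(x,y) in((a,(0,0)),(b,(400,0)),(c,(0,315)),(d,(400,315))): o[y:y+im.shape[0],x:x+im.shape[1]]=im[:600-y,:800-x]
cv2.imwrite('pics/crop1.png',o)
for n,u,v,z in [("top",371,258,.07),("top",300,185,.09),("top",243,247,0),("top",313,264,0),("top",392,121,.1)]: print(u,v,onz(n,u,v,z).round(3))
E
```

```text
371 258 [0.439 0.105 0.07 ]
300 185 [0.58  0.238 0.09 ]
243 247 [0.463 0.363 0.   ]
313 264 [0.425 0.218 0.   ]
392 121 [0.697 0.061 0.1  ]
```

View pics/crop1.png

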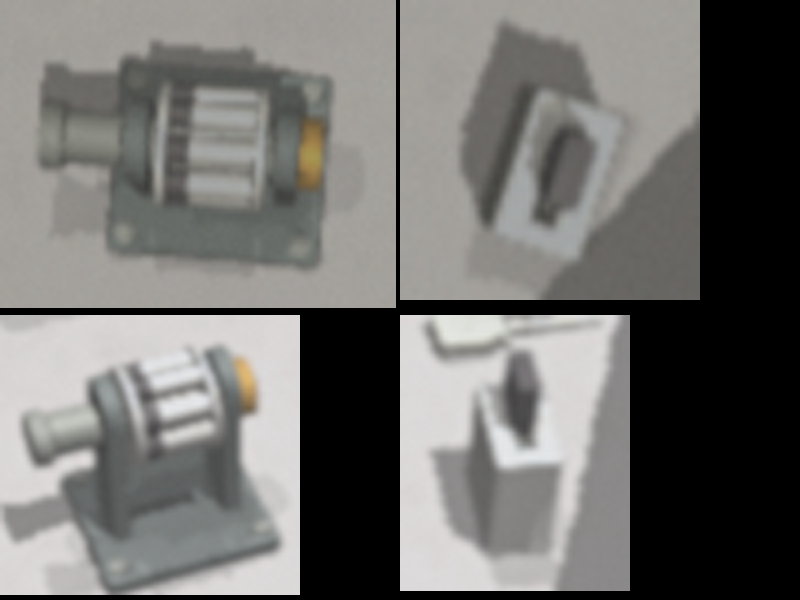

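Top-left crop: the pin head is at the left, at about top-view (267,178), and the orange bush is at the right (328,185). Right crops: the dark grey grip stands upright in the white block, so this is the described clip. The slot's lower end, where the bow would show, is near top (369,266). Measuring next.

```bash
python3 - <<'E'
from h import *
t=np.load('pics/top.npy');s=np.load('pics/scene.npy')
print("block gray"); 
g=cv2.cvtColor(t,cv2.COLOR_RGB2GRAY)
print(g[242:276,358:386:1])
ht=cv2.cvtColor(t,cv2.COLOR_RGB2HSV);hs=cv2.cvtColor(s,cv2.COLOR_RGB2HSV)
for n,h,(r0,r1,c0,c1) in(("top",ht,(150,220,258,348)),("scene",hs,(175,245,245,320))):
    m=((h[...,0]>12)&(h[...,0]<25)&(h[...,1]>120)&(h[...,2]>100)).astype(np.uint8);m2=np.zeros_like(m);m2[r0:r1,c0:c1]=m[r0:r1,c0:c1]
    ys,xs=np.nonzero(m2);print(n,len(xs),xs.min(),xs.max(),ys.min(),ys.max(),xs.mean(),ys.mean())
q=[(np.array(p)/4.4+[258,150]) for p in [(120,58),(330,75),(322,268),(108,252)]]
X=[onz("top",*p,.012) for p in q];print(np.round(X,4)); print([np.linalg.norm(X[i]-X[(i+1)%4]).round(4) for i in range(4)],np.mean(X,0).round(4))
q=[(np.array(p)/6+[345-400/6,230]) for p in [(540,88),(632,122),(578,258),(495,228)]]
X=[onz("top",*p,.064) for p in q];print(np.round(X,4)); print([np.linalg.norm(X[i]-X[(i+1)%4]).round(4) for i in range(4)],np.mean(X,0).round(4))
E
```

```text
block gray
[[134 110 104 105 105 104 105 104 104 106 106 105 104 105 104 104 103 111
  132 156 161 160 161 161 160 160 160 159]
 [123 107 105 107 105 105 104  97  97 102 102 104 103 104 105 103 103 105
  118 152 161 162 160 161 161 160 159 159]
 [119 104 105 105 105 102  97  84  84  90 106 110 105 102 100 104 104 102
  115 149 160 161 160 161 159 160 160 160]
 [110 106 107 106 104 101  89  76  77  99 134 141 130 116 106 105 100  99
  107 131 156 161 161 160 160 160 160 159]
 [105 105 105 105 105  98  82  73  79 119 151 154 147 131 123 128 118 109
  106 118 149 159 161 160 160 161 159 161]
 [106 105 105 104 103  97  80  72  92 135 148 145 142 136 130 146 149 142
  133 127 141 152 155 156 156 159 159 159]
 [105 104 107 107 104  89  75  74 104 145 141 136 135 134 128 140 156 162
  158 149 152 150 145 146 150 157 158 159]
 [104 104 105 105 100  84  74  82 120 151 136 126 126 127 122 126 141 158
  165 164 162 159 153 148 140 148 153 158]
 [105 104 104 104  97  79  73  93 136 153 131 122 122 117 106 110 118 140
  160 165 165 164 163 156 137 143 151 157]
 [105 106 105 104  89  75  73 102 14
[... 2686 characters left out ...]
41 141 141 140 139 139 134 120 111 105 104
  105 103 104 103 104 103 102 104 102 103]
 [144 142 141 141 140 141 140 140 142 140 140 138 133 121 107 103 103 103
  104 103 103 102 103 102 103 104 102 103]]
top 48 326 330 178 191 328.0416666666667 184.66666666666666
scene 6 306 307 190 194 306.5 192.0
[[0.6344 0.2714 0.012 ]
 [0.6241 0.1725 0.012 ]
 [0.5332 0.1784 0.012 ]
 [0.5429 0.2784 0.012 ]]
[np.float64(0.0994), np.float64(0.091), np.float64(0.1005), np.float64(0.0918)] [0.5836 0.2252 0.012 ]
[[0.4642 0.109  0.064 ]
 [0.4527 0.0797 0.064 ]
 [0.4097 0.0984 0.064 ]
 [0.4198 0.1247 0.064 ]]
[np.float64(0.0314), np.float64(0.0469), np.float64(0.0282), np.float64(0.0471)] [0.4366 0.1029 0.064 ]
```

```bash
cat >> h.py <<'E'
def plan(x,y,z,a):
    "target TCP, tool-x heading a deg (pointing down): print shift in present tool axes, cm, and wz deg"
    from station import sense
    from scipy.spatial.transform import Rotation as Ro
    s=sense();R=Ro.from_quat(s['tool_rot']).as_matrix()
    h=np.degrees(np.arctan2(R[1,0],R[0,0]))
    c,sn=np.cos(np.radians(a)),np.sin(np.radians(a))
    T=np.array([[c,sn,0],[sn,-c,0],[0,0,-1.]])
    print('t',round(s['t'],2),'tcp',np.round(s['tcp_pos'],4),'head',h.round(2),'F',np.round(s['force'],1),'gap',round(float(s['finger_gap']),3),'gf',round(float(s['gripper_force']),1))
    print(' shift cm',(R.T@(np.array([x,y,z])-s['tcp_pos'])*100).round(2),'turn deg',np.degrees(Ro.from_matrix(R.T@T).as_rotvec()).round(2))
E
python3 - <<'E'
from h import *
for n in P: print(n,'cam',ray(n,0,0)[0].round(3))
print('eyepiece',tri((490,65),(605,345)),tri((490,65),(590,300)))
for z in(.0,.2,.3,.4): print(z,onz("top",608,345,z).round(3),onz("top",470,265,z).round(3))
# axle line at z .09
A=onz("top",269.6,180.5,.09);B=onz("top",328,184.6,.09);print('axle',A,B,np.degrees(np.arctan2(-(A-B)[0],(A-B)[1])))
ang=np.radians(-4.9);c,s=np.cos(ang),np.sin(ang);R=np.array([[c,-s],[s,c]]);o=np.array([.5836,.2252])
for p in(A,B): print('in stand',R.T@(p[:2]-o))
print('head tri',tri((245+42/4,175+(438-315)/4),(269.6,180.5)),'ring',tri((245+247/4,175+(383-315)/4),(328,184.6)))
print('grip top',onz("top",373,257.4,.094), 'scene grip top',proj("scene",onz("top",373,257.4,.094)))
print('head height', [ (z,proj("scene",np.r_[o+R@[0,.078],z]).round(1)) for z in(.083,.09,.097)])
print('ring height', [ (z,proj("scene",np.r_[o+R@[0,-.047],z]).round(1)) for z in(.083,.09,.097)])
E
```

```text
scene cam [-0.049  0.485  0.737]
top cam [0.493 0.195 0.97 ]
eyepiece [ 0.38181187 -0.07814109  0.4324722 ] [ 0.41669345 -0.09962367  0.4021119 ]
0.0 [ 0.25  -0.376  0.   ] [ 0.416 -0.105  0.   ]
0.2 [ 0.3   -0.258  0.2  ] [ 0.432 -0.043  0.2  ]
0.3 [ 0.325 -0.199  0.3  ] [ 0.44  -0.012  0.3  ]
0.4 [ 0.35 -0.14  0.4 ] [0.448 0.019 0.4  ]
axle [0.59031584 0.29554551 0.09      ] [0.58003924 0.18462965 0.09      ] -5.293468306478663
in stand [0.0006826  0.07066206]
in stand [-8.23552839e-05 -4.07262291e-02]
head tri [0.58988757 0.2941611  0.08573053] ring [0.57890467 0.18210772 0.08799389]
grip top [0.4413658  0.10380168 0.094     ] scene grip top [[370.95837783 220.22961375]]
head height [(0.083, array([[250.6, 207.8]])), (0.09, array([[250.3, 205.4]])), (0.097, array([[250., 203.]]))]
ring height [(0.083, array([[306.9, 192.9]])), (0.09, array([[306.9, 190.5]])), (0.097, array([[306.9, 188.1]]))]
```

```bash
python3 - <<'E'
from h import *
t=np.load('pics/top.npy')[...,::-1];s=np.load('pics/scene.npy')[...,::-1]
a=cv2.resize(t[200:360,520:640],None,fx=3,fy=3);b=cv2.resize(s[0:200,440:640],None,fx=2,fy=2)
o=np.zeros((480,800,3),np.uint8);o[:480,:360]=a;o[:400,380:780]=b
cv2.imwrite('pics/crop2.png',np.clip(o*1.6,0,255).astype(np.uint8))
E
```

```text
(no output)
```

View pics/crop2.png

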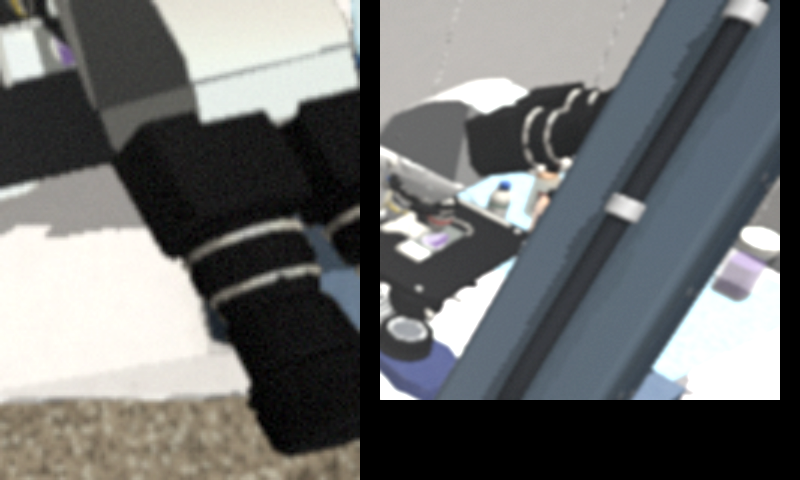

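The crop shows the microscope's eyepiece rings at top-view (602,279) and (608,295), matching scene (517,68) and (531,60). I'll locate the eyepieces before swinging past them.

```bash
python3 - <<'E'
from h import *
for a,b in(((517,68),(601.7,279.3)),((531.5,60),(608,295)),((475,71),(575,250))):
    X=tri(a,b);print(X.round(3),proj("scene",X).round(1),proj("top",X).round(1))
E
```

```text
[ 0.426 -0.152  0.373] [[518.   67.7]] [[600.4 278.5]]
[ 0.407 -0.15   0.395] [[529.7  60.6]] [[610.2 296.4]]
[ 0.469 -0.117  0.358] [[482.9  68.6]] [[564.5 244.4]]
```

```bash
python3 -m inch '[{"dz":-6},{"dz":-6},{"dz":-6},{"dz":-6},{"dz":-6},{"dz":-6},{"dx":0}]' 0 60; python3 -c "
from h import *
plan(0,0,.66,0)"
```

```text
t 0.1 tcp [ 0.2828 -0.5568  0.303 ] head 26.92 F [-1.9  0.1  0.4] gap 1.001 gf 0.0
 shift cm [  0.   -62.52 -35.58] turn deg [-1.100e-01  1.000e-02  2.692e+01]invalid input at $[0]: expected keys dx, dy, dz, wx, wy, wz
```

```bash
python3 -m inch '[{"dx":0,"dy":0,"dz":-6,"wx":0,"wy":0,"wz":0},{"dx":0,"dy":0,"dz":-6,"wx":0,"wy":0,"wz":0},{"dx":0,"dy":0,"dz":-6,"wx":0,"wy":0,"wz":0},{"dx":0,"dy":0,"dz":-6,"wx":0,"wy":0,"wz":0},{"dx":0,"dy":0,"dz":-6,"wx":0,"wy":0,"wz":0},{"dx":0,"dy":0,"dz":-6,"wx":0,"wy":0,"wz":0},{"dx":0,"dy":0,"dz":0,"wx":0,"wy":0,"wz":0}]' 0 60; python3 -c "
from h import *
plan(0,0,.66,0)"
```

```text
t: 0.98
tcp_pos: [0.283, -0.557, 0.6701]
tool_rot: [0.972, 0.233, 0.0, 0.006]
force: [0.1, -0.3, -0.4]
finger_gap: 0.001
gripper_force: 0.0
t 0.97 tcp [ 0.283  -0.557   0.6701] head 26.93 F [ 0.1 -0.3 -0.4] gap 0.001 gf 0.0
 shift cm [ -0.   -62.48   0.26] turn deg [ 0.71 -0.04 26.93]
```

```bash
python3 -m inch '[{"dx":5.5,"dy":-0.25,"dz":0,"wx":0,"wy":0,"wz":-5.1},{"dx":5.5,"dy":-0.25,"dz":0,"wx":0,"wy":0,"wz":-5.1},{"dx":5.5,"dy":-0.25,"dz":0,"wx":0,"wy":0,"wz":-5.1},{"dx":5.5,"dy":-0.25,"dz":0,"wx":0,"wy":0,"wz":-5.1},{"dx":5.5,"dy":-0.25,"dz":0,"wx":0,"wy":0,"wz":-5.1},{"dx":5.5,"dy":-0.25,"dz":0,"wx":0,"wy":0,"wz":-5.1},{"dx":5.5,"dy":-0.25,"dz":0,"wx":0,"wy":0,"wz":-5.1},{"dx":5.5,"dy":-0.25,"dz":0,"wx":0,"wy":0,"wz":-5.1},{"dx":5.5,"dy":-0.25,"dz":0,"wx":0,"wy":0,"wz":-5.1},{"dx":5.5,"dy":-0.25,"dz":0,"wx":0,"wy":0,"wz":-5.1}]'; python3 -m inch '[{"dx":5.5,"dy":-0.25,"dz":0,"wx":0,"wy":0,"wz":-8},{"dx":5.5,"dy":-0.25,"dz":0,"wx":0,"wy":0,"wz":-8},{"dx":5.5,"dy":-0.25,"dz":0,"wx":0,"wy":0,"wz":-8},{"dx":5.5,"dy":0.1,"dz":0,"wx":0,"wy":0,"wz":-8},{"dx":5.5,"dy":0.5,"dz":0,"wx":0,"wy":0,"wz":-8},{"dx":5.5,"dy":1,"dz":0,"wx":0,"wy":0,"wz":-8},{"dx":0,"dy":0,"dz":0,"wx":0,"wy":0,"wz":0}]' ;python3 -c "
from h import *
plan(.595,.355,.3,174.9)"
```

```text
t: 2.22
tcp_pos: [0.6082, -0.1332, 0.6615]
tool_rot: [0.777, 0.63, -0.001, -0.002]
force: [-0.5, 0.5, -0.1]
finger_gap: -0.004
gripper_force: 0.0
t: 3.1
tcp_pos: [0.5688, 0.1936, 0.6627]
tool_rot: [0.452, 0.892, -0.0, -0.001]
force: [-0.5, -0.1, 0.2]
finger_gap: -0.002
gripper_force: 0.0
t 3.1 tcp [0.5688 0.1936 0.6627] head 126.3 F [-0.5 -0.1  0.2] gap -0.002 gf 0.0
 shift cm [11.38 11.73 36.28] turn deg [ -0.05  -0.15 -48.6 ]
```

```bash
python3 -m inch '[{"dx":3.8,"dy":3.9,"dz":0,"wx":0,"wy":0,"wz":0},{"dx":3.8,"dy":3.9,"dz":0,"wx":0,"wy":0,"wz":0},{"dx":3.8,"dy":3.9,"dz":0,"wx":0,"wy":0,"wz":0},{"dx":0,"dy":0,"dz":6,"wx":0,"wy":0,"wz":-9.7},{"dx":0,"dy":0,"dz":6,"wx":0,"wy":0,"wz":-9.7},{"dx":0,"dy":0,"dz":6,"wx":0,"wy":0,"wz":-9.7},{"dx":0,"dy":0,"dz":6,"wx":0,"wy":0,"wz":-9.7},{"dx":0,"dy":0,"dz":6,"wx":0,"wy":0,"wz":-9.7},{"dx":0,"dy":0,"dz":6,"wx":0,"wy":0,"wz":0},{"dx":0,"dy":0,"dz":0,"wx":0,"wy":0,"wz":0}]' ;python3 -c "
from h import *
plan(.595,.355,.152,174.9)
im=eyes.snapshot('top');cv2.imwrite('pics/t2.png',im[100:300,200:450,::-1].repeat(2,0).repeat(2,1))"
```

```text
t: 4.35
tcp_pos: [0.5955, 0.3484, 0.2967]
tool_rot: [0.05, 0.999, -0.003, -0.007]
force: [-0.3, -0.6, 0.4]
finger_gap: 0.002
gripper_force: 0.0
t 4.35 tcp [0.5955 0.3484 0.2967] head 174.3 F [-0.3 -0.6  0.4] gap 0.002 gf 0.0
 shift cm [-0.09  0.76 14.46] turn deg [-0.43 -0.8  -0.59]
```

View pics/t2.png

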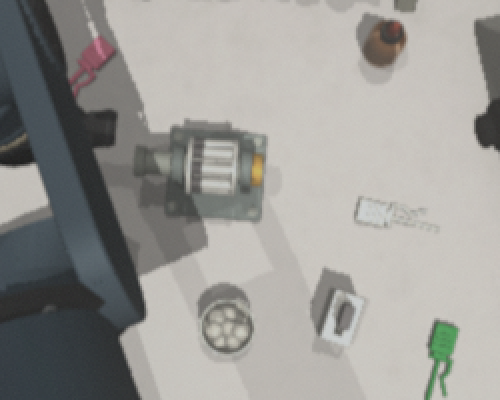

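The top view shows the arm on the left with the gripper just beyond the pin head. Nothing has moved: cup at crop (227,325), bottle (385,45), park block (343,318). Descending beside the head.

```bash
python3 -m inch '[{"dx":0,"dy":0.7,"dz":4.8,"wx":-0.4,"wy":-0.8,"wz":-0.6},{"dx":0,"dy":0,"dz":4.8,"wx":0,"wy":0,"wz":0},{"dx":0,"dy":0,"dz":4.6,"wx":0,"wy":0,"wz":0},{"dx":0,"dy":0,"dz":0,"wx":0,"wy":0,"wz":0},{"dx":0,"dy":0,"dz":0,"wx":0,"wy":0,"wz":0}]' ;python3 -c "
from h import *
plan(.595,.355,.152,174.9)"
```

```text
t: 5.03
tcp_pos: [0.6028, 0.3592, 0.1657]
tool_rot: [0.044, 0.999, 0.004, 0.01]
force: [-0.0, 0.2, 0.3]
finger_gap: -0.001
gripper_force: 0.0
t 5.03 tcp [0.6028 0.3592 0.1657] head 174.99 F [-0.   0.2  0.3] gap -0.001 gf 0.0
 shift cm [ 0.76 -0.5   1.35] turn deg [0.57 1.15 0.1 ]
```

```bash
python3 -m inch '[{"dx":0.7,"dy":-1,"dz":1.4,"wx":0.5,"wy":1.1,"wz":0},{"dx":0,"dy":-0.5,"dz":0,"wx":0,"wy":0,"wz":0},{"dx":0,"dy":0,"dz":0,"wx":0,"wy":0,"wz":0},{"dx":0,"dy":0,"dz":0,"wx":0,"wy":0,"wz":0}]' ;python3 -c "
from h import *
plan(.595,.355,.152,174.9)"
```

```text
t: 5.52
tcp_pos: [0.5926, 0.3442, 0.1483]
tool_rot: [0.044, 0.999, -0.001, -0.002]
force: [-0.2, -0.4, 0.1]
finger_gap: 0.0
gripper_force: 0.0
t 5.53 tcp [0.5926 0.3442 0.1483] head 175.0 F [-0.2 -0.4  0.1] gap 0.0 gf 0.0
 shift cm [-0.14  1.09 -0.37] turn deg [-0.07 -0.25  0.1 ]
```

```bash
python3 -m inch '[{"dx":0,"dy":-0.8,"dz":0,"wx":0,"wy":0,"wz":0},{"dx":0,"dy":-0.7,"dz":0,"wx":0,"wy":0,"wz":0},{"dx":0,"dy":-0.4,"dz":0,"wx":0,"wy":0,"wz":0},{"dx":0,"dy":-0.4,"dz":0,"wx":0,"wy":0,"wz":0},{"dx":0,"dy":-0.3,"dz":0,"wx":0,"wy":0,"wz":0}]';python3 -m inch '[{"dx":0,"dy":-0.3,"dz":0,"wx":0,"wy":0,"wz":0},{"dx":0,"dy":-0.3,"dz":0,"wx":0,"wy":0,"wz":0}]';python3 -m inch '[{"dx":0,"dy":-0.3,"dz":0,"wx":0,"wy":0,"wz":0},{"dx":0,"dy":-0.3,"dz":0,"wx":0,"wy":0,"wz":0}]'
```

```text
t: 6.15
tcp_pos: [0.59, 0.318, 0.1478]
tool_rot: [0.044, 0.999, -0.001, -0.003]
force: [-0.6, -0.1, -1.1]
finger_gap: 0.003
gripper_force: 0.0
t: 6.4
tcp_pos: [0.5896, 0.3135, 0.148]
tool_rot: [0.044, 0.999, 0.001, -0.002]
force: [-0.6, 4.7, -0.0]
finger_gap: -0.0
gripper_force: 2.7
t: 6.65
tcp_pos: [0.5891, 0.3079, 0.148]
tool_rot: [0.044, 0.999, 0.001, -0.002]
force: [0.8, 5.8, -0.4]
finger_gap: 0.0
gripper_force: 2.7
```

```bash
python3 -m inch '[{"dx":0,"dy":-0.3,"dz":0,"wx":0,"wy":0,"wz":0},{"dx":0,"dy":-0.3,"dz":0,"wx":0,"wy":0,"wz":0},{"dx":0,"dy":-0.3,"dz":0,"wx":0,"wy":0,"wz":0},{"dx":0,"dy":-0.3,"dz":0,"wx":0,"wy":0,"wz":0}]';for i in 1 2; do :; done; python3 -m inch '[{"dx":0,"dy":-0.15,"dz":0,"wx":0,"wy":0,"wz":0},{"dx":0,"dy":-0.15,"dz":0,"wx":0,"wy":0,"wz":0}]';python3 -m inch '[{"dx":0,"dy":-0.1,"dz":0,"wx":0,"wy":0,"wz":0},{"dx":0,"dy":-0.1,"dz":0,"wx":0,"wy":0,"wz":0}]'
```

```text
t: 7.15
tcp_pos: [0.5879, 0.296, 0.148]
tool_rot: [0.044, 0.999, 0.001, -0.002]
force: [1.2, 5.6, -1.0]
finger_gap: -0.001
gripper_force: 2.7
t: 7.4
tcp_pos: [0.5876, 0.2929, 0.1479]
tool_rot: [0.044, 0.999, 0.001, -0.002]
force: [-0.8, 5.3, -1.1]
finger_gap: 0.0
gripper_force: 2.6
t: 7.65
tcp_pos: [0.5875, 0.2909, 0.148]
tool_rot: [0.044, 0.999, 0.001, -0.002]
force: [-0.4, 5.7, -1.3]
finger_gap: 0.004
gripper_force: 2.6
```

```bash
python3 -m inch '[{"dx":0,"dy":-0.1,"dz":0,"wx":0,"wy":0,"wz":0},{"dx":0,"dy":-0.1,"dz":0,"wx":0,"wy":0,"wz":0}]';python3 -m inch '[{"dx":0,"dy":-0.1,"dz":0,"wx":0,"wy":0,"wz":0}]';python3 -m inch '[{"dx":0,"dy":-0.05,"dz":0,"wx":0,"wy":0,"wz":0}]'
```

```text
t: 7.9
tcp_pos: [0.5873, 0.2889, 0.1479]
tool_rot: [0.044, 0.999, 0.001, -0.002]
force: [-0.4, 4.8, -1.6]
finger_gap: 0.005
gripper_force: 2.6
t: 8.02
tcp_pos: [0.5871, 0.288, 0.1479]
tool_rot: [0.044, 0.999, 0.001, -0.002]
force: [-1.1, 6.0, -0.3]
finger_gap: 0.0
gripper_force: 2.6
t: 8.15
tcp_pos: [0.5871, 0.2877, 0.148]
tool_rot: [0.044, 0.999, 0.001, -0.002]
force: [-0.1, 6.6, -1.6]
finger_gap: 0.0
gripper_force: 3.4
```

```bash
python3 -m inch '[{"dx":0,"dy":-0.05,"dz":0,"wx":0,"wy":0,"wz":0}]' | grep -E 'pos|^force';python3 -m inch '[{"dx":0,"dy":-0.05,"dz":0,"wx":0,"wy":0,"wz":0}]'| grep -E 'pos|^force'
```

```text
tcp_pos: [0.5871, 0.2877, 0.148]
force: [-1.6, 8.9, -2.3]
tcp_pos: [0.5871, 0.2876, 0.148]
force: [0.2, 8.9, -1.8]
```

The pin is home: no motion at 8.9 N, which is above the drag. Backing off, rising, and looking at the cross hole.

```bash
python3 -m inch '[{"dx":0,"dy":1,"dz":0,"wx":0,"wy":0,"wz":0},{"dx":0,"dy":3,"dz":0,"wx":0,"wy":0,"wz":0},{"dx":0,"dy":1,"dz":-5,"wx":0,"wy":0,"wz":0},{"dx":0,"dy":0,"dz":-5,"wx":0,"wy":0,"wz":0},{"dx":0,"dy":0,"dz":-5,"wx":0,"wy":0,"wz":0}]';python3 - <<'E'
from h import *
ang=np.radians(-5.1);c,s=np.cos(ang),np.sin(ang);R=np.array([[c,-s],[s,c]]);o=np.array([.5836,.2252])
ims={n:np.mean([eyes.snapshot(n).astype(float) for _ in range(5)],0) for n in P}
hp=np.r_[o+R@[0,-.063],.1]
W=np.zeros((400,800,3),np.uint8)
for i,n in enumerate(P):
    np.save(f'pics/{n}2.npy',ims[n]); u=proj(n,hp)[0]; print(n,u)
    W[:,400*i:400*i+400]=cv2.warpAffine(ims[n].astype(np.uint8)[...,::-1],np.float64([[10,0,200-10*round(u[0])],[0,10,200-10*round(u[1])]]),(400,400),flags=cv2.INTER_CUBIC)
cv2.imwrite('pics/hole.png',W)
E
```

```text
t: 9.02
tcp_pos: [0.592, 0.335, 0.299]
tool_rot: [0.043, 0.999, -0.001, -0.003]
force: [0.4, 0.0, -0.9]
finger_gap: 0.003
gripper_force: 0.0
scene [313.88641679 185.32059237]
top [339.89575891 184.89687738]
```

View pics/hole.png

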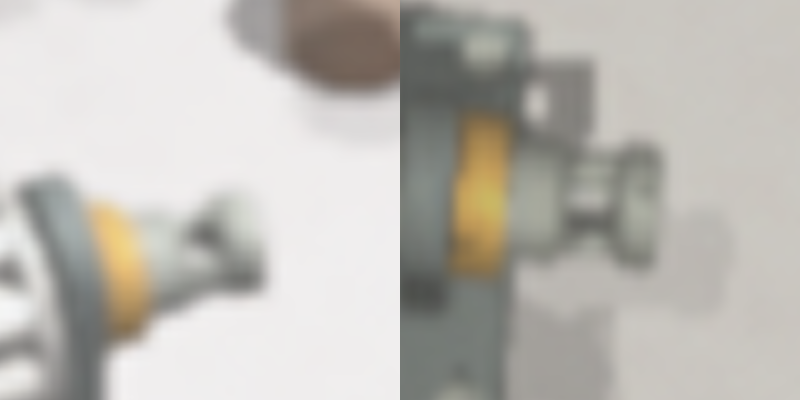

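Top panel: groove at about (339.5,185), with a dark mouth near (339.3,186.7), below the axis, which is the -x side. Scene panel: dark spot near (314.5,188.5). Getting numbers for these.

```bash
python3 - <<'E'
from h import *
T=cv2.cvtColor(np.load('pics/top2.npy').astype(np.uint8),cv2.COLOR_RGB2GRAY);S=cv2.cvtColor(np.load('pics/scene2.npy').astype(np.uint8),cv2.COLOR_RGB2GRAY)
print('top rows176-194 cols330-347');print(T[176:195,330:348]);print('scene rows 180-198 cols 304-322');print(S[180:199,304:323])
ang=np.radians(-5.1);c,s=np.cos(ang),np.sin(ang);R=np.array([[c,-s],[s,c]]);o=np.array([.5836,.2252])
def st(X): return np.r_[R.T@(X[:2]-o),X[2]]
for a,b in(((314.5,188.2),(339.3,186.7)),): X=tri(a,b);print(st(X).round(4),proj('scene',X),proj('top',X))
for z in(.083,.087,.09):
  print('axis',z,'hole mouth roll -.4,-.2,0,.2,.4')
  for r in(-.4,-.2,0,.2,.4):
    X=np.r_[o+R@[.010*np.sin(r),-.063],z+.010*np.cos(r)];print(r,proj('top',X).round(1),proj('scene',X).round(1))
  for y in(-.047,-.072): X=np.r_[o+R@[0,y],z];print('axis y',y,proj('top',X).round(1),proj('scene',X).round(1))
E
```

```text
top rows176-194 cols330-347
[[ 98  97 119 170 182 147 131 130 130 147 187 200 199 198 198 198 199 199]
 [103  99 107 142 154 137 131 130 129 146 188 199 200 198 198 198 199 199]
 [117 103  98 115 129 128 129 130 133 153 190 199 198 194 194 195 198 200]
 [128 110 103 110 115 117 120 127 138 167 188 194 186 171 171 177 191 198]
 [136 117 118 122 120 119 118 118 130 153 163 165 153 138 139 144 169 194]
 [146 130 134 137 135 132 124 118 130 145 147 143 127 126 130 130 155 191]
 [155 145 146 149 147 143 131 130 149 160 158 148 129 136 141 140 155 190]
 [161 150 155 157 157 153 137 134 148 158 154 140 132 145 149 145 161 191]
 [168 153 160 163 164 159 142 146 161 168 165 145 138 154 149 144 165 193]
 [174 163 164 166 166 161 145 153 169 174 170 144 140 163 163 158 170 193]
 [175 168 165 167 166 161 140 130 135 140 139 124 136 164 172 168 172 188]
 [170 164 162 164 165 159 134 109 103 106 108 109 133 159 167 167 173 184]
 [160 153 154 157 157 152 131 113 109 117 114 112 130 153 160 161 172 183]
 [148 141 142 145 145 139 129 126 137 151 145 126 128 144 151 153 172 183]
 [134 128 132 135 134 
[... 2253 characters left out ...]
1.2 185.2]] [[306.9 193. ]]
axis y -0.072 [[344.3 186.1]] [[317.7 190.2]]
axis 0.087 hole mouth roll -.4,-.2,0,.2,.4
-0.4 [[339.7 187.1]] [[314.5 187.8]]
-0.2 [[339.8 186.1]] [[314.2 187. ]]
0 [[339.8 185.1]] [[313.9 186.4]]
0.2 [[339.9 184. ]] [[313.5 185.8]]
0.4 [[340. 183.]] [[313.2 185.5]]
axis y -0.047 [[331.3 185. ]] [[306.9 191.6]]
axis y -0.072 [[344.4 185.9]] [[317.7 188.8]]
axis 0.09 hole mouth roll -.4,-.2,0,.2,.4
-0.4 [[339.7 187. ]] [[314.6 186.7]]
-0.2 [[339.8 186. ]] [[314.2 186. ]]
0 [[339.9 184.9]] [[313.9 185.3]]
0.2 [[340.  183.9]] [[313.5 184.8]]
0.4 [[340.  182.9]] [[313.2 184.5]]
axis y -0.047 [[331.3 184.9]] [[306.9 190.6]]
axis y -0.072 [[344.4 185.7]] [[317.7 187.8]]
```

```bash
python3 - <<'E'
from h import *
im=np.load('pics/top2.npy');g=im.mean(2)
k=g[242:276,358:386]
print(k.astype(int)[::2])
G0=np.load('pics/top.npy').mean(2)
def cross(row,lo,hi,th,a=G0):
    v=a[row,lo:hi];i=np.nonzero(np.diff(np.sign(v-th)))[0];return [lo+j+(th-v[j])/(v[j+1]-v[j]) for j in i]
for g_,nm in((G0,'first'),(g,'second')):
  mids=[];gm=[]
  for r in range(253,263):
    L=[c for c in cross(r,358,368,125,g_)];
    v=g_[r]; 
    e=cross(r,371,380,125,g_); 
    i0=cross(r,366,374,85,g_)
    print(nm,r,np.round(L,1),'grip R',np.round(e,1),'lit L',np.round(i0,1))
E
```

```text
[[153 133 130 130 130 131 131 130 130 131 131 131 131 131 131 131 131 136
  164 193 200 200 200 199 199 198 198 198]
 [133 120 128 131 131 130 121 106 105 115 133 137 132 127 129 129 128 128
  143 183 198 200 199 199 198 198 198 198]
 [117 119 123 129 131 125 104  91 102 146 187 190 179 162 152 160 148 135
  132 148 185 197 198 198 198 198 198 198]
 [116 117 120 129 128 111  95  94 129 180 174 168 165 165 158 174 194 201
  195 186 188 186 180 181 186 195 197 198]
 [117 116 119 123 119 100  90 115 169 188 163 150 150 144 133 137 149 174
  200 207 205 205 203 195 173 178 187 196]
 [117 117 117 114 100  92 101 146 182 164 150 143 122  92  88 102 104 123
  171 197 205 206 201 184 179 183 191 197]
 [118 118 115 103  93  94 129 184 186 160 144 119  89  82 107 120 122 121
  127 155 196 205 195 179 181 190 196 198]
 [117 117 110  95  90 115 171 196 178 153 131  94  79  98 119 123 123 122
  133 169 200 199 177 178 186 195 198 198]
 [118 117 103  91 101 147 195 203 186 151 112  86  89 115 124 125 124 130
  161 196 201 185 181 186 194 197 197 196]
 [113 104  94  93 128 187 205 206 201 168 106  
[... 1291 characters left out ...]
62.5] grip R [375.3] lit L [368.  370.1]
first 261 [362.2] grip R [374.9] lit L [368.  369.7]
first 262 [361.7] grip R [374.6] lit L [368.4 369.4]
second 253 [364.2] grip R [375.3] lit L [370.8 371.2]
second 254 [363.9] grip R [375.6] lit L [370.7 371.1]
second 255 [363.5] grip R [375.4] lit L [369.9 370.2]
second 256 [363.2] grip R [375.2] lit L [369.6 370.3]
second 257 [362.9] grip R [373.  373.  374.3] lit L [369.8 370.1]
second 258 [362.5] grip R [372.1 373.6 374.1] lit L []
second 259 [362.2] grip R [371.7 373.4 374.1] lit L [368.8 369.2]
second 260 [361.9] grip R [371.] lit L [368.9 369.1]
second 261 [361.5] grip R [372.8 373. ] lit L []
second 262 [361.2] grip R [372.7 373.1] lit L []
```

```bash
python3 - <<'E'
from h import *
f=lambda a,b:np.degrees(np.arctan2((b-a)[1],(b-a)[0])).round(1)
G=onz('top',373.25,257.3,.094);print('grip centre',G)
print('yaw gripR',f(onz('top',374.6,262,.094),onz('top',377.1,254,.094)),'block L',f(onz('top',361.7,262,.064),onz('top',364.8,253,.064)))
a=np.radians(-21);x=np.array([np.cos(a),np.sin(a)]);y=np.array([-x[1],x[0]])
L=onz('top',363.5,257,.064)[:2];print('block left edge to grip centre along block y', y@(L-G[:2]))
for r in(363.2,363.5,363.8): print(onz('top',r,257,.064))
# corner extents along block x from grip centre
for p in((368.5,244.6),(383.8,250.2),(374.6,273.3),(360.6,268.4)): X=onz('top',*p,.064)[:2]-G[:2];print('corner',(x@X).round(4),(y@X).round(4))
plan(*G[:2],.3,159)
E
```

```text
grip centre [0.44154171 0.10333046 0.094     ]
yaw gripR -19.1 block L -20.7
block left edge to grip centre along block y 0.014299381661577782
[0.44074175 0.11953705 0.064     ]
[0.44073018 0.11895868 0.064     ]
[0.44071862 0.11838033 0.064     ]
corner 0.0194 0.0131
corner 0.0192 -0.0182
corner -0.0285 -0.0161
corner -0.0288 0.0123
t 9.53 tcp [0.5917 0.3346 0.296 ] head 175.01 F [0.2 0.2 0.4] gap 0.001 gf 0.0
 shift cm [ 12.95 -24.35  -0.21] turn deg [-0.26 -0.44 16.01]
```

```bash
python3 -m inch '[{"dx":2.6,"dy":-4.87,"dz":0,"wx":0,"wy":0,"wz":0},{"dx":2.6,"dy":-4.87,"dz":0,"wx":0,"wy":0,"wz":0},{"dx":2.6,"dy":-4.87,"dz":0,"wx":0,"wy":0,"wz":0},{"dx":2.6,"dy":-4.87,"dz":0,"wx":0,"wy":0,"wz":0},{"dx":2.6,"dy":-4.87,"dz":0,"wx":0,"wy":0,"wz":0},{"dx":0,"dy":0,"dz":3,"wx":0,"wy":0,"wz":7.6},{"dx":0,"dy":0,"dz":3,"wx":0,"wy":0,"wz":7.6},{"dx":0,"dy":0,"dz":0,"wx":0,"wy":0,"wz":0},{"dx":0,"dy":0,"dz":0,"wx":0,"wy":0,"wz":0}]' 0.45 100 >/dev/null;python3 -c "
from h import *
plan(.4411,.1022,.141,159.7)"
```

```text
t 10.65 tcp [0.4418 0.1036 0.2393] head 159.93 F [ 0.3  0.4 -0.6] gap 0.451 gf 0.0
 shift cm [-0.03 -0.13  9.83] turn deg [-0.17 -0.24  0.24]
```

```bash
python3 -m inch '[{"dx":0,"dy":-0.1,"dz":4,"wx":0,"wy":0,"wz":0},{"dx":0,"dy":0,"dz":3.5,"wx":0,"wy":0,"wz":0},{"dx":0,"dy":0,"dz":1.5,"wx":0,"wy":0,"wz":0},{"dx":0,"dy":0,"dz":0,"wx":0,"wy":0,"wz":0},{"dx":0,"dy":0,"dz":0,"wx":0,"wy":0,"wz":0}]' >/dev/null;python3 - <<'E'
from h import *
plan(.4411,.1022,.141,159.7)
W=np.zeros((400,800,3),np.uint8)
for i,n in enumerate(P):
    im=eyes.snapshot(n);u=proj(n,[.4415,.103,.08])[0]
    W[:,400*i:400*i+400]=cv2.warpAffine(im[...,::-1],np.float64([[6,0,200-6*round(u[0])],[0,6,200-6*round(u[1])]]),(400,400),flags=cv2.INTER_CUBIC)
cv2.imwrite('pics/grasp.png',W)
E
```

```text
t 11.28 tcp [0.4414 0.1027 0.1499] head 159.88 F [ 0.5 -1.1 -0.1] gap 0.445 gf 0.0
 shift cm [ 0.01 -0.05  0.89] turn deg [-0.13 -0.12  0.18]
```

View pics/grasp.png

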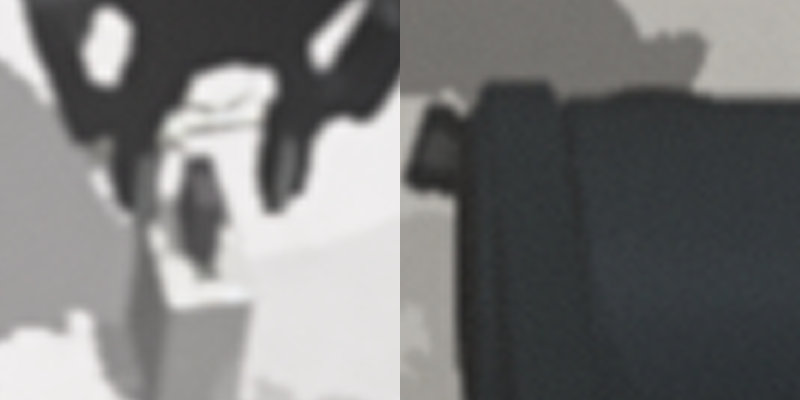

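The scene view shows the fingers either side of the grey grip (200,205), with the bow end of the slot towards the camera (-x). Going down and closing.

```bash
python3 -m inch '[{"dx":0,"dy":-0.05,"dz":0.85,"wx":0,"wy":0,"wz":0},{"dx":0,"dy":0,"dz":0,"wx":0,"wy":0,"wz":0},{"dx":0,"dy":0,"dz":0,"wx":0,"wy":0,"wz":0}]' - 20; python3 -m inch '[{"dx":0,"dy":0,"dz":0,"wx":0,"wy":0,"wz":0},{"dx":0,"dy":0,"dz":0,"wx":0,"wy":0,"wz":0},{"dx":0,"dy":0,"dz":0,"wx":0,"wy":0,"wz":0},{"dx":0,"dy":0,"dz":0,"wx":0,"wy":0,"wz":0}]' 0 30;  python3 -c "
from h import *
plan(.4411,.1022,.141,159.7)"
```

```text
t: 11.75
tcp_pos: [0.4402, 0.102, 0.1403]
tool_rot: [0.175, 0.985, -0.001, -0.003]
force: [0.6, 0.4, 0.3]
finger_gap: 0.451
gripper_force: 0.0
t: 12.25
tcp_pos: [0.4409, 0.1032, 0.1407]
tool_rot: [0.176, 0.984, 0.0, -0.002]
force: [0.8, 7.5, 1.5]
finger_gap: 0.122
gripper_force: 31.3
t 12.25 tcp [0.4409 0.1032 0.1407] head 159.72 F [0.8 7.5 1.5] gap 0.122 gf 31.3
 shift cm [-0.06 -0.08 -0.03] turn deg [-0.03 -0.18  0.02]
```

```bash
python3 -m inch '[{"dx":0,"dy":0.07,"dz":0,"wx":0,"wy":0,"wz":0},{"dx":0,"dy":0,"dz":0,"wx":0,"wy":0,"wz":0}]' 0 100;  python3 -c "
from h import *
plan(.4411,.1022,.141,159.7)"
```

```text
t: 12.5
tcp_pos: [0.441, 0.1033, 0.1408]
tool_rot: [0.176, 0.984, -0.001, -0.002]
force: [0.8, 6.3, 5.4]
finger_gap: 0.106
gripper_force: 98.0
t 12.5 tcp [0.441  0.1033 0.1408] head 159.77 F [0.8 6.3 5.4] gap 0.106 gf 98.0
 shift cm [-0.05 -0.1  -0.02] turn deg [-0.09 -0.18  0.07]
```

```bash
python3 -m inch '[{"dx":0,"dy":0.05,"dz":-0.3,"wx":0,"wy":0,"wz":0},{"dx":0,"dy":0,"dz":-1,"wx":0,"wy":0,"wz":0},{"dx":0,"dy":0,"dz":-3,"wx":0,"wy":0,"wz":0}]'|grep -E '^force'; python3 -m inch '[{"dx":0,"dy":0,"dz":-5,"wx":0,"wy":0,"wz":0},{"dx":0,"dy":0,"dz":-4,"wx":0,"wy":0,"wz":0},{"dx":0,"dy":0,"dz":-2,"wx":0,"wy":0,"wz":0},{"dx":0,"dy":0,"dz":0,"wx":0,"wy":0,"wz":0},{"dx":0,"dy":0,"dz":0,"wx":0,"wy":0,"wz":0}]'; python3 - <<'E'
from h import *
plan(.4411,.1022,.141,159.7)
W=np.zeros((400,800,3),np.uint8)
for i,n in enumerate(P):
    im=eyes.snapshot(n);u=proj(n,[.4415,.103,.19])[0]
    if n=='scene': np.save('pics/clip.npy',im); U=u
W=cv2.warpAffine(im if 0 else np.load('pics/clip.npy')[...,::-1],np.float64([[7,0,300-7*round(U[0])],[0,7,250-7*round(U[1])]]),(600,600),flags=cv2.INTER_CUBIC)
cv2.imwrite('pics/lift.png',W);print(U)
E
```

```text
force: [0.9, 0.4, -0.8]
t: 13.5
tcp_pos: [0.4405, 0.1031, 0.2927]
tool_rot: [0.175, 0.985, -0.002, -0.004]
force: [-0.6, -0.7, -2.4]
finger_gap: 0.104
gripper_force: 98.1
t 13.5 tcp [0.4405 0.1031 0.2927] head 159.81 F [-0.6 -0.7 -2.4] gap 0.104 gf 98.1
 shift cm [-0.18  0.   15.17] turn deg [-0.25 -0.37  0.11]
[376.47547333 184.20765029]
```

View pics/lift.png

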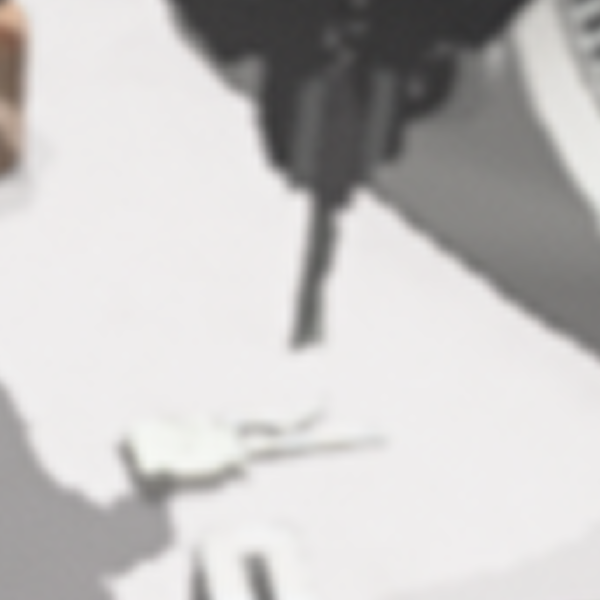

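The clip is held hanging straight, leg tip at scene px (375.6,197.9). Next: align it with the hole axis, tilted to the measured roll of about -0.4 rad, and check the tip against the mouth in the image.

```bash
cat >> h.py <<'E'
YAW=-5.1;O=np.array([.5836,.2252])
_a=np.radians(YAW);RS=np.array([[np.cos(_a),-np.sin(_a),0],[np.sin(_a),np.cos(_a),0],[0,0,1]])
def s2w(p): return RS@np.asarray(p)+np.r_[O,0]
def w2s(p): return RS.T@(np.asarray(p)-np.r_[O,0])
L=.1348
def planr(rho,r,za=.085,ex=0,ey=0):
    "TCP at distance rho from axle along lean r (rad); ex,ey offsets in stand m"
    from station import sense
    from scipy.spatial.transform import Rotation as Ro
    s=sense();Rw=Ro.from_quat(s['tool_rot']).as_matrix();p=s['tcp_pos']
    T=RS@Ro.from_euler('y',r).as_matrix()@np.array([[-1,0,0],[0,1,0],[0,0,-1.]])
    t=s2w([rho*np.sin(r)+ex,-.063+ey,za+rho*np.cos(r)])
    ps=w2s(p);tip=w2s(p+Rw[:,2]*L);lean=RS.T@-Rw[:,2]
    print('t',round(s['t'],2),'tcp stand mm',(ps*1e3).round(1),'tip stand mm',(tip*1e3).round(1),'lean',np.arctan2(lean[0],lean[2]).round(3),'F stand',(RS.T@s['force']).round(1),'gap',round(float(s['finger_gap']),3))
    print(' shift cm',(Rw.T@(t-p)*100).round(2),'turn deg',np.degrees(Ro.from_matrix(Rw.T@T).as_rotvec()).round(2))
E
python3 - <<'E'
from h import *
from station import sense
s=sense();from scipy.spatial.transform import Rotation as Ro
p=s['tcp_pos'];z=Ro.from_quat(s['tool_rot']).as_matrix()[:,2]
print('tip pred px',proj('scene',p+z*L),'leg at origin',proj('scene',p+z*.085))
planr(.18,-.4)
planr(.23,0)
E
```

```text
tip pred px [[375.22109532 197.68325293]] leg at origin [[377.97482834 177.69280178]]
t 13.6 tcp stand mm [-131.6 -134.2  292.2] tip stand mm [-132.8 -134.6  157.4] lean 0.008 F stand [-0.2  0.3 -0.2] gap 0.106
 shift cm [-4.12  8.5   4.08] turn deg [ -3.21 -23.25 -14.85]
t 13.6 tcp stand mm [-131.6 -134.2  292.2] tip stand mm [-132.8 -134.6  157.4] lean 0.008 F stand [-0.2  0.3 -0.2] gap 0.106
 shift cm [-10.84  10.3   -2.4 ] turn deg [ -0.2   -0.46 -15.09]
```

```bash
python3 -m inch '[{"dx":-2,"dy":4.2,"dz":0,"wx":0,"wy":0,"wz":0},{"dx":-2.1,"dy":4.3,"dz":0,"wx":0,"wy":0,"wz":0},{"dx":0,"dy":0,"dz":0,"wx":0,"wy":0,"wz":-7.4},{"dx":0,"dy":0,"dz":0,"wx":0,"wy":0,"wz":-7.4},{"dx":0,"dy":0,"dz":0,"wx":0,"wy":-7.6,"wz":0},{"dx":0,"dy":0,"dz":0,"wx":0,"wy":-7.6,"wz":0},{"dx":0,"dy":0,"dz":0,"wx":0,"wy":-7.6,"wz":0},{"dx":0,"dy":0,"dz":0,"wx":0,"wy":0,"wz":0},{"dx":0,"dy":0,"dz":0,"wx":0,"wy":0,"wz":0}]' >/dev/null; python3 -c "
from h import *
planr(.17,-.4)"
```

```text
t 14.72 tcp stand mm [-68.6 -62.6 292.5] tip stand mm [-17.2 -63.1 167.9] lean -0.391 F stand [ 0.6 -0.2  0.2] gap 0.109
 shift cm [ 1.72 -0.03  4.8 ] turn deg [-0.22 -0.53 -0.22]
```

```bash
python3 -m inch '[{"dx":0.9,"dy":0,"dz":2.4,"wx":0,"wy":-0.5,"wz":0},{"dx":0.8,"dy":0,"dz":2.4,"wx":0,"wy":0,"wz":0},{"dx":0,"dy":0,"dz":0,"wx":0,"wy":0,"wz":0},{"dx":0,"dy":0,"dz":0,"wx":0,"wy":0,"wz":0}]' >/dev/null; python3 - <<'E'
from h import *
planr(.155,-.4)
from station import sense
from scipy.spatial.transform import Rotation as Ro
s=sense();tip=s['tcp_pos']+Ro.from_quat(s['tool_rot']).as_matrix()[:,2]*L
W=np.zeros((400,800,3),np.uint8)
for i,n in enumerate(P):
    im=np.mean([eyes.snapshot(n).astype(float) for _ in range(3)],0).astype(np.uint8);u=proj(n,s2w([0,-.063,.1]))[0];print(n,u,'tip',proj(n,tip))
    W[:,400*i:400*i+400]=cv2.warpAffine(im[...,::-1],np.float64([[8,0,200-8*round(u[0])],[0,8,200-8*round(u[1])]]),(400,400),flags=cv2.INTER_CUBIC)
cv2.imwrite('pics/above.png',W)
E
```

```text
t 15.22 tcp stand mm [-65.1 -62.6 242.7] tip stand mm [-12.3 -63.1 118.7] lean -0.402 F stand [ 0.3  0.2 -0.7] gap 0.104
 shift cm [ 0.15 -0.03  1.56] turn deg [-0.2   0.14 -0.24]
scene [313.88641679 185.32059237] tip [[316.19619921 182.34730948]]
top [339.89575891 184.89687738] tip [[339.88483241 190.54813203]]
```

View pics/above.png

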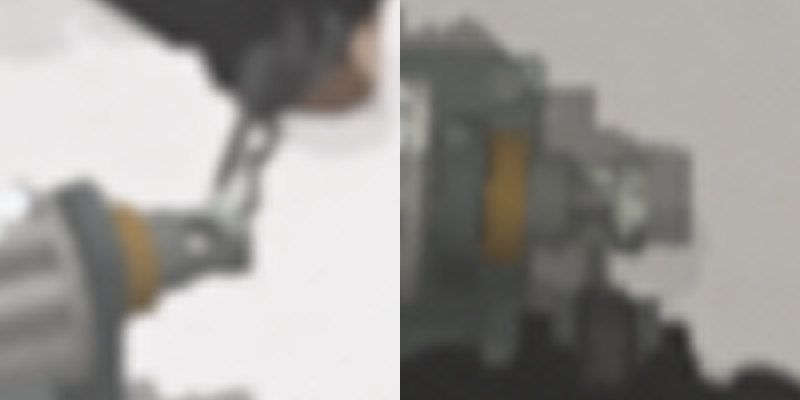

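The scene view shows the left wire (the leg) ending above the pin. The shadowed pin now shows light through its hole at px (314,190.1), so the scene camera looks partly along the hole and the roll must be nearer -0.5 rad. Re-triangulating the mouth.

```bash
python3 - <<'E'
from h import *
for a,b in(((314.1,189.3),(339.1,187.6)),((314.2,189.0),(339.1,187.4)),((314.1,189.6),(339.0,187.8))):
    X=tri(a,b);print((w2s(X)*1e3).round(1),(proj('scene',X)-a).round(1),(proj('top',X)-b).round(1))
planr(.152,-.5,.085,0,.001)
E
```

```text
[ -4.4 -61.9  92.6] [[0.1 0. ]] [[-0.1 -0. ]]
[ -4.2 -62.1  93.2] [[-0. -0.]] [[0. 0.]]
[ -4.8 -61.8  92.1] [[0. 0.]] [[-0. -0.]]
t 15.53 tcp stand mm [-65.9 -62.6 242.9] tip stand mm [-13.1 -63.  118.9] lean -0.403 F stand [-0.1 -0.7 -0.8] gap 0.105
 shift cm [1.6  0.06 1.98] turn deg [-0.2  -5.57 -0.22]
```

```bash
python3 -c "
from h import *
planr(.152,-.46,.084,0,.001)"; python3 -m inch '[{"dx":0.6,"dy":0.05,"dz":0.9,"wx":-0.2,"wy":-3.3,"wz":-0.2},{"dx":0.6,"dy":0.02,"dz":0.9,"wx":0,"wy":0,"wz":0},{"dx":0,"dy":0,"dz":0,"wx":0,"wy":0,"wz":0},{"dx":0,"dy":0,"dz":0,"wx":0,"wy":0,"wz":0}]' >/dev/null;  python3 -c "
from h import *
planr(.146,-.46,.084,0,.001)"
```

```text
t 15.53 tcp stand mm [-65.9 -62.6 242.9] tip stand mm [-13.1 -63.  118.9] lean -0.403 F stand [-0.1 -0.7 -0.8] gap 0.105
 shift cm [1.03 0.06 2.03] turn deg [-0.19 -3.28 -0.22]
t 16.02 tcp stand mm [-69.1 -61.9 221.3] tip stand mm [ -9.2 -61.9 100.6] lean -0.46 F stand [0.7 0.3 0.1] gap 0.106
 shift cm [-0.09 -0.01  0.77] turn deg [ 0.    0.02 -0.02]
```

```bash
f(){ grep -E '^force'; }; python3 -m inch '[{"dx":-0.09,"dy":0,"dz":0.4,"wx":0,"wy":0,"wz":0},{"dx":0,"dy":0,"dz":0.2,"wx":0,"wy":0,"wz":0}]'|f; python3 -m inch '[{"dx":0,"dy":0,"dz":0.15,"wx":0,"wy":0,"wz":0},{"dx":0,"dy":0,"dz":0,"wx":0,"wy":0,"wz":0}]'|f; python3 -c "
from h import *
planr(.136,-.46,.084,0,.001)"
```

```text
force: [0.1, -0.2, -0.8]
force: [0.1, -0.5, -0.9]
t 16.52 tcp stand mm [-65.4 -62.1 214.3] tip stand mm [ -5.7 -62.1  93.5] lean -0.459 F stand [ 0.2 -0.5 -0.9] gap 0.107
 shift cm [-0.07  0.01  0.98] turn deg [-0.02 -0.06 -0.01]
```

```bash
f(){ grep -E '^force'; }; python3 -m inch '[{"dx":0,"dy":0,"dz":0.12,"wx":0,"wy":0,"wz":0}]'|f; python3 -m inch '[{"dx":0,"dy":0,"dz":0.1,"wx":0,"wy":0,"wz":0}]'|f;python3 -m inch '[{"dx":0,"dy":0,"dz":0.1,"wx":0,"wy":0,"wz":0}]'|f; python3 -c "
from h import *
planr(.136,-.46,.084,0,.001)"
```

```text
force: [-0.0, 0.1, 0.6]
force: [-1.0, -0.1, 3.1]
force: [-0.1, 0.1, 2.3]
t 16.9 tcp stand mm [-63.2 -61.8 212.1] tip stand mm [ -3.2 -61.7  91.4] lean -0.461 F stand [-0.1  0.1  2.3] gap 0.105
 shift cm [ 0.03 -0.02  0.69] turn deg [ 0.04  0.08 -0.01]
```

```bash
f(){ grep -E '^force'; }; python3 -m inch '[{"dx":0,"dy":0,"dz":0.1,"wx":0,"wy":0,"wz":0}]'|f; python3 -m inch '[{"dx":0,"dy":0,"dz":0.1,"wx":0,"wy":0,"wz":0}]'|f; python3 -c "
from h import *
planr(.136,-.46,.084,0,.001)"
```

```text
force: [2.0, -0.1, 1.6]
force: [1.8, -0.7, 1.2]
t 17.15 tcp stand mm [-62.1 -61.7 210.3] tip stand mm [ -2.1 -61.6  89.6] lean -0.462 F stand [ 1.9 -0.5  1.2] gap 0.106
 shift cm [ 0.04 -0.03  0.47] turn deg [ 0.04  0.09 -0.02]
```

```bash
f(){ grep -E '^force'; }; python3 -m inch '[{"dx":0,"dy":0,"dz":0.15,"wx":0,"wy":0,"wz":0},{"dx":0,"dy":0,"dz":0.15,"wx":0,"wy":0,"wz":0}]'|f; python3 -m inch '[{"dx":0,"dy":0,"dz":0.15,"wx":0,"wy":0,"wz":0},{"dx":0,"dy":0,"dz":0.15,"wx":0,"wy":0,"wz":0}]'|f; python3 -c "
from h import *
planr(.124,-.46,.084,0,.001)"
```

```text
force: [2.7, -0.7, 3.2]
force: [3.5, -0.4, 3.6]
t 17.65 tcp stand mm [-59.5 -61.8 204.8] tip stand mm [  0.5 -61.7  84.1] lean -0.461 F stand [ 3.5 -0.1  3.6] gap 0.103
 shift cm [ 0.03 -0.02  1.07] turn deg [ 0.04  0.08 -0.02]
```

```bash
f(){ grep -E '^force'; }; python3 -m inch '[{"dx":-0.03,"dy":0,"dz":0.15,"wx":0,"wy":0,"wz":0},{"dx":0,"dy":0,"dz":0.15,"wx":0,"wy":0,"wz":0}]'|f; python3 -m inch '[{"dx":-0.03,"dy":0,"dz":0.15,"wx":0,"wy":0,"wz":0},{"dx":0,"dy":0,"dz":0.15,"wx":0,"wy":0,"wz":0}]'|f; python3 -c "
from h import *
planr(.124,-.46,.084,0,.001)"
```

```text
force: [5.0, 0.8, 4.3]
force: [5.6, 0.2, 4.9]
t 18.15 tcp stand mm [-56.7 -61.9 199.5] tip stand mm [  3.1 -61.9  78.7] lean -0.46 F stand [5.5 0.7 4.9] gap 0.109
 shift cm [ 0.04 -0.01  0.47] turn deg [ 0.01  0.02 -0.02]
```

```bash
f(){ grep -E '^force'; }; python3 -m inch '[{"dx":-0.08,"dy":0,"dz":0,"wx":0,"wy":0,"wz":0},{"dx":0,"dy":0,"dz":0,"wx":0,"wy":0,"wz":0}]'|f; python3 -m inch '[{"dx":-0.08,"dy":0,"dz":0,"wx":0,"wy":0,"wz":0},{"dx":0,"dy":0,"dz":0,"wx":0,"wy":0,"wz":0}]'|f; python3 -c "
from h import *
planr(.124,-.46,.084,0,.001)"
```

```text
force: [5.7, 0.0, 2.1]
force: [4.9, 0.5, 0.8]
t 18.65 tcp stand mm [-56.2 -62.  199.6] tip stand mm [  3.4 -62.1  78.7] lean -0.458 F stand [4.8 0.9 0.8] gap 0.109
 shift cm [0.09 0.   0.45] turn deg [-0.03 -0.12 -0.01]
```

```bash
f(){ grep -E '^force|tcp'; }; python3 -m inch '[{"dx":-0.52,"dy":0,"dz":0.01,"wx":0,"wy":2,"wz":0},{"dx":-0.5,"dy":0,"dz":0.01,"wx":0,"wy":2,"wz":0}]'|f; python3 -c "
from h import *
planr(.124,-.46,.084,0,.001)"; python3 -m inch '[{"dx":-0.5,"dy":0,"dz":0.01,"wx":0,"wy":2,"wz":0},{"dx":-0.5,"dy":0,"dz":0.01,"wx":0,"wy":2,"wz":0}]'|f; python3 -c "
from h import *
planr(.124,-.3,.084,0,.001)"
```

```text
tcp_pos: [0.5306, 0.1674, 0.2034]
force: [5.0, -1.2, 0.8]
t 18.9 tcp stand mm [-47.6 -62.2 203.4] tip stand mm [  3.  -62.4  78.5] lean -0.385 F stand [ 5.1 -0.8  0.8] gap 0.105
 shift cm [1.   0.03 0.49] turn deg [-0.05 -4.31  0.  ]
tcp_pos: [0.5395, 0.1665, 0.2066]
force: [3.6, -1.7, -0.8]
t 19.15 tcp stand mm [-38.7 -62.4 206.6] tip stand mm [  2.9 -62.6  78.4] lean -0.314 F stand [ 3.7 -1.4 -0.8] gap 0.108
 shift cm [-0.07  0.04  0.46] turn deg [-0.07  0.79 -0.01]
```

```bash
f(){ grep -E '^force'; }; python3 -m inch '[{"dx":-0.5,"dy":0.02,"dz":0.01,"wx":0,"wy":2,"wz":0},{"dx":-0.5,"dy":0.02,"dz":0.01,"wx":0,"wy":2,"wz":0},{"dx":-0.5,"dy":0,"dz":0.01,"wx":0,"wy":2,"wz":0}]'|f; python3 -m inch '[{"dx":-0.5,"dy":0.02,"dz":0.01,"wx":0,"wy":2,"wz":0},{"dx":-0.5,"dy":0.02,"dz":0.01,"wx":0,"wy":2,"wz":0},{"dx":-0.5,"dy":0,"dz":0.01,"wx":0,"wy":2,"wz":0}]'|f; python3 -c "
from h import *
planr(.124,0,.084,0,.001)"
```

```text
force: [1.2, -0.3, 0.7]
force: [-1.1, -0.5, 0.6]
t 19.9 tcp stand mm [-11.4 -61.8 212. ] tip stand mm [  1.8 -62.1  77.9] lean -0.099 F stand [-1.1 -0.6  0.6] gap 0.109
 shift cm [-1.1  -0.02  0.51] turn deg [-0.12  5.66 -0.01]
```

```bash
f(){ grep -E '^force'; }; python3 -m inch '[{"dx":-0.46,"dy":0,"dz":0.01,"wx":0,"wy":1.9,"wz":0},{"dx":-0.46,"dy":0,"dz":0.01,"wx":0,"wy":1.9,"wz":0},{"dx":-0.4,"dy":0,"dz":0.01,"wx":0,"wy":1.8,"wz":0},{"dx":0,"dy":0,"dz":0,"wx":0,"wy":0,"wz":0}]'|f;  python3 -c "
from h import *
planr(.124,0,.084,0,.001)"; python3 -m inch '[{"dx":0,"dy":0,"dz":0.2,"wx":0,"wy":0,"wz":0},{"dx":0,"dy":0,"dz":0.2,"wx":0,"wy":0,"wz":0}]'|f; python3 -m inch '[{"dx":0,"dy":0,"dz":0.2,"wx":0,"wy":0,"wz":0}]'|f; python3 -c "
from h import *
planr(.115,0,.084,0,.001)"
```

```text
force: [-2.8, 0.0, 0.6]
t 20.4 tcp stand mm [  1.3 -61.8 212.4] tip stand mm [  1.3 -62.   77.6] lean -0.0 F stand [-2.8 -0.2  0.6] gap 0.109
 shift cm [ 0.13 -0.02  0.44] turn deg [-0.11  0.02 -0.03]
force: [-5.6, 0.1, 2.3]
force: [-5.5, 1.0, 2.7]
t 20.77 tcp stand mm [  1.3 -61.3 207.3] tip stand mm [  1.7 -61.4  72.5] lean -0.003 F stand [-5.6  0.5  2.7] gap 0.108
 shift cm [ 0.14 -0.07  0.83] turn deg [-0.07  0.15 -0.  ]
```

```bash
f(){ grep -E '^force'; }; python3 -m inch '[{"dx":0.12,"dy":-0.02,"dz":0,"wx":0,"wy":0,"wz":0},{"dx":0,"dy":0,"dz":0,"wx":0,"wy":0,"wz":0}]'|f; python3 -m inch '[{"dx":0.05,"dy":0,"dz":0.2,"wx":0,"wy":0,"wz":0},{"dx":0,"dy":0,"dz":0.2,"wx":0,"wy":0,"wz":0}]'|f;  python3 -m inch '[{"dx":0,"dy":0,"dz":0.2,"wx":0,"wy":0,"wz":0},{"dx":0,"dy":0,"dz":0.2,"wx":0,"wy":0,"wz":0}]'|f; python3 -c "
from h import *
planr(.11,0,.084,0,.001)"
```

```text
force: [-5.9, 1.0, -2.3]
force: [-6.8, 1.1, 2.6]
force: [-5.5, 0.8, 1.8]
t 21.52 tcp stand mm [  1.1 -61.5 200.1] tip stand mm [  1.9 -61.6  65.3] lean -0.006 F stand [-5.6  0.3  1.8] gap 0.105
 shift cm [ 0.11 -0.05  0.61] turn deg [-0.05  0.32 -0.  ]
```

```bash
f(){ grep -E '^force|tcp'; }; python3 -m inch '[{"dx":0.2,"dy":-0.03,"dz":0,"wx":0,"wy":0.3,"wz":0},{"dx":0,"dy":0,"dz":0,"wx":0,"wy":0,"wz":0}]'|f; python3 -m inch '[{"dx":0.2,"dy":0,"dz":0,"wx":0,"wy":0,"wz":0},{"dx":0,"dy":0,"dz":0,"wx":0,"wy":0,"wz":0}]'|f; python3 -c "
from h import *
planr(.11,0,.084,0,.001)"
```

```text
tcp_pos: [0.579, 0.1636, 0.2001]
force: [-3.7, 1.0, -1.9]
tcp_pos: [0.5784, 0.1636, 0.2008]
force: [-2.6, 0.3, -2.2]
t 22.02 tcp stand mm [  0.3 -61.8 200.8] tip stand mm [  1.5 -61.8  66. ] lean -0.009 F stand [-2.6  0.1 -2.2] gap 0.109
 shift cm [ 0.04 -0.02  0.68] turn deg [-0.    0.49 -0.02]
```

```bash
f(){ grep -E '^force|tcp'; }; python3 -m inch '[{"dx":0.1,"dy":0,"dz":0.2,"wx":0,"wy":0.2,"wz":0},{"dx":0,"dy":0,"dz":0.2,"wx":0,"wy":0,"wz":0}]'|f; python3 -m inch '[{"dx":0,"dy":0,"dz":0.15,"wx":0,"wy":0,"wz":0},{"dx":0,"dy":0,"dz":0.15,"wx":0,"wy":0,"wz":0}]'|f; python3 -c "
from h import *
planr(.11,0,.084,0,.001)"
```

```text
tcp_pos: [0.5784, 0.1638, 0.1976]
force: [-1.7, -1.4, 3.6]
tcp_pos: [0.5783, 0.1638, 0.1945]
force: [-0.7, -0.1, 5.2]
t 22.52 tcp stand mm [ 1.000e-01 -6.160e+01  1.945e+02] tip stand mm [  1.1 -61.5  59.7] lean -0.007 F stand [-0.6 -0.2  5.2] gap 0.109
 shift cm [ 0.02 -0.04  0.05] turn deg [ 0.03  0.42 -0.02]
```

```bash
f(){ grep -E '^force|tcp'; }; for i in 1; do :; done; python3 -m inch '[{"dx":0,"dy":0,"dz":0.12,"wx":0,"wy":0,"wz":0},{"dx":0,"dy":0,"dz":0.1,"wx":0,"wy":0,"wz":0}]'|f; python3 -m inch '[{"dx":0,"dy":0,"dz":0.1,"wx":0,"wy":0,"wz":0},{"dx":0,"dy":0,"dz":0.1,"wx":0,"wy":0,"wz":0}]'|f
```

```text
tcp_pos: [0.5782, 0.1638, 0.192]
force: [0.7, -1.2, 3.3]
tcp_pos: [0.5782, 0.1637, 0.1897]
force: [3.1, -0.4, 4.6]
```

```bash
f(){ grep -E '^force|tcp'; }; python3 -m inch '[{"dx":0,"dy":0,"dz":0.1,"wx":0,"wy":0,"wz":0}]'|f; python3 -m inch '[{"dx":0,"dy":0,"dz":0.1,"wx":0,"wy":0,"wz":0}]'|f
```

```text
tcp_pos: [0.5781, 0.1638, 0.1888]
force: [2.8, -0.8, 4.0]
tcp_pos: [0.5781, 0.1638, 0.1877]
force: [5.5, 0.3, 2.8]
```

```bash
f(){ grep -E '^force|tcp'; }; python3 -m inch '[{"dx":-0.05,"dy":0,"dz":0.1,"wx":0,"wy":0,"wz":0},{"dx":0,"dy":0,"dz":0.1,"wx":0,"wy":0,"wz":0}]'|f; python3 -m inch '[{"dx":-0.05,"dy":0,"dz":0.1,"wx":0,"wy":0,"wz":0},{"dx":0,"dy":0,"dz":0.1,"wx":0,"wy":0,"wz":0}]'|f;  python3 -c "
from h import *
planr(.0928,0,.084,0,.001)"
```

```text
tcp_pos: [0.5781, 0.1637, 0.1854]
force: [5.1, -0.4, 2.7]
tcp_pos: [0.5783, 0.1637, 0.1832]
force: [4.8, -0.3, 2.2]
t 23.77 tcp stand mm [  0.2 -61.8 183.2] tip stand mm [  0.8 -61.8  48.4] lean -0.004 F stand [4.8 0.1 2.2] gap 0.106
 shift cm [ 0.02 -0.02  0.64] turn deg [-0.    0.25 -0.02]
```

```bash
f(){ grep -E '^force|tcp'; }; python3 -m inch '[{"dx":-0.05,"dy":0,"dz":0.1,"wx":0,"wy":0,"wz":0},{"dx":0,"dy":0,"dz":0.1,"wx":0,"wy":0,"wz":0}]'|f; python3 -m inch '[{"dx":0,"dy":0,"dz":0.1,"wx":0,"wy":0,"wz":0},{"dx":0,"dy":0,"dz":0.1,"wx":0,"wy":0,"wz":0}]'|f
```

```text
tcp_pos: [0.5785, 0.1637, 0.1812]
force: [4.4, -0.4, 1.7]
tcp_pos: [0.5786, 0.1637, 0.18]
force: [4.4, -1.5, 8.8]
```

```bash
f(){ grep -E '^force|tcp'; }; python3 -m inch '[{"dx":0,"dy":0,"dz":0.1,"wx":0,"wy":0,"wz":0}]'|f; python3 -m inch '[{"dx":0,"dy":0,"dz":0.1,"wx":0,"wy":0,"wz":0}]'|f
```

```text
tcp_pos: [0.5786, 0.1637, 0.1797]
force: [1.6, -1.8, 11.5]
tcp_pos: [0.5787, 0.1637, 0.1794]
force: [0.7, -0.8, 15.1]
```

The force rises steeply at TCP z of about 0.180, which looks like the crown on the pin. Easing off the push and looking before release.

```bash
python3 -m inch '[{"dx":0,"dy":0,"dz":-0.2,"wx":0,"wy":0,"wz":0},{"dx":0,"dy":0,"dz":0,"wx":0,"wy":0,"wz":0}]'|grep -E '^force|tcp'; python3 - <<'E'
from h import *
im=np.mean([eyes.snapshot('scene').astype(float) for _ in range(4)],0).astype(np.uint8);u=proj('scene',s2w([0,-.062,.1]))[0];print(u)
for z in(.087,.095,.045): print(z,proj('scene',s2w([0.0,-.062,z])).round(1))
print('bow end',proj('scene',s2w([-.016,-.062,.063])).round(1))
cv2.imwrite('pics/seat.png',cv2.warpAffine(im[...,::-1],np.float64([[10,0,300-10*round(u[0])],[0,10,250-10*round(u[1])]]),(600,500),flags=cv2.INTER_CUBIC))
E
```

```text
tcp_pos: [0.5785, 0.1637, 0.18]
force: [3.8, -0.4, 6.0]
[313.45059229 185.4328127 ]
0.087 [[313.4 189.9]]
0.095 [[313.4 187.2]]
0.045 [[313.2 203.8]]
bow end [[316.  202.7]]
```

View pics/seat.png

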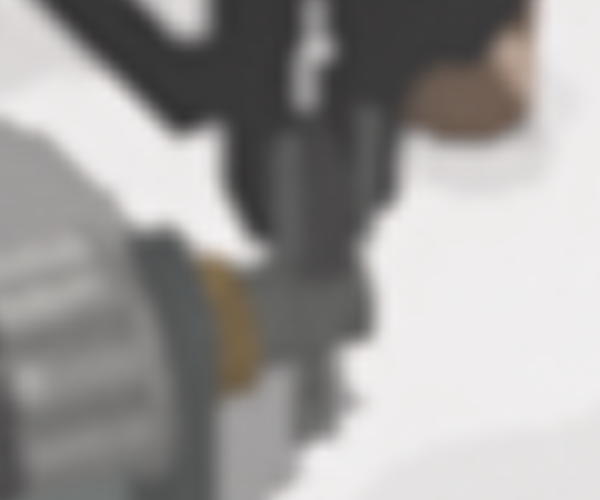

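The leg comes out below the pin to px (314,204), matching the seated prediction (313.2,203.8). The bow end shows below the pin on the -x side, and the grip bottom sits at the pin. Relaxing the push and opening a little.

```bash
f(){ grep -E '^force|tcp|gap|gripper'; };python3 -m inch '[{"dx":-0.05,"dy":0,"dz":-0.15,"wx":0,"wy":0,"wz":0},{"dx":0,"dy":0,"dz":0,"wx":0,"wy":0,"wz":0}]'|f; python3 -m inch '[{"dx":0,"dy":0,"dz":0,"wx":0,"wy":0,"wz":0},{"dx":0,"dy":0,"dz":0,"wx":0,"wy":0,"wz":0},{"dx":0,"dy":0,"dz":0,"wx":0,"wy":0,"wz":0}]' 0.17|f
```

```text
tcp_pos: [0.5786, 0.1637, 0.1805]
force: [3.7, -0.9, 1.2]
finger_gap: 0.107
gripper_force: 98.2
tcp_pos: [0.5777, 0.1637, 0.1802]
force: [-0.2, 0.7, 0.9]
finger_gap: 0.169
gripper_force: 0.0
```

```bash
python3 -m inch '[{"dx":0,"dy":0,"dz":-0.5,"wx":0,"wy":0,"wz":0},{"dx":0,"dy":0,"dz":-1,"wx":0,"wy":0,"wz":0},{"dx":0,"dy":0,"dz":-2,"wx":0,"wy":0,"wz":0}]'|grep -E '^force|tcp'; python3 -m inch '[{"dx":0,"dy":0,"dz":-4,"wx":0,"wy":0,"wz":0},{"dx":0,"dy":0,"dz":-5,"wx":0,"wy":0,"wz":0},{"dx":0,"dy":0,"dz":-5,"wx":0,"wy":0,"wz":0},{"dx":3,"dy":-5,"dz":0,"wx":0,"wy":0,"wz":0},{"dx":3,"dy":-5,"dz":0,"wx":0,"wy":0,"wz":0},{"dx":0,"dy":0,"dz":0,"wx":0,"wy":0,"wz":0}]'|grep -E '^force|tcp'; python3 - <<'E'
from h import *
W=np.zeros((400,800,3),np.uint8)
for i,n in enumerate(P):
    im=np.mean([eyes.snapshot(n).astype(float) for _ in range(4)],0).astype(np.uint8);u=proj(n,s2w([0,0,.08]))[0];k=5 if i==0 else 3
    if i==0: u=u+[20,-5]
    W[:,400*i:400*i+400]=cv2.warpAffine(im[...,::-1],np.float64([[k,0,200-k*round(u[0])],[0,k,200-k*round(u[1])]]),(400,400),flags=cv2.INTER_CUBIC)
    print(n,u.round())
for X in([.0,-.062,.133],[.0,-.062,.045],[0,.042,.087]): print(X,proj('scene',s2w(X)).round(1),proj('top',s2w(X)).round(1))
cv2.imwrite('pics/final.png',W)
E
```

```text
tcp_pos: [0.5785, 0.1636, 0.2162]
force: [0.2, -0.4, -0.6]
tcp_pos: [0.507, 0.0675, 0.3566]
force: [0.4, 0.8, 0.9]
scene [306. 194.]
top [307. 184.]
[0.0, -0.062, 0.133] [[313.6 173.7]] [[340.  183.1]]
[0.0, -0.062, 0.045] [[313.2 203.8]] [[338.4 187.6]]
[0, 0.042, 0.087] [[267.1 202. ]] [[284.7 181.9]]
```

View pics/final.png

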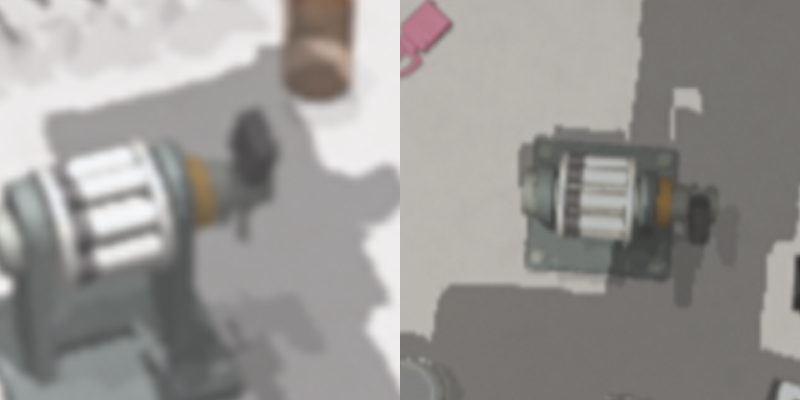

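The clip holds in the pin, but the grip top is at top px (339.7,190) instead of the upright (340,183), so it leans towards -x. Measuring the lean and seating depth, and whether it's still moving.

```bash
python3 -m inch '[{"dx":2,"dy":-4,"dz":0,"wx":0,"wy":0,"wz":0},{"dx":2,"dy":-4,"dz":0,"wx":0,"wy":0,"wz":0},{"dx":0,"dy":0,"dz":0,"wx":0,"wy":0,"wz":0},{"dx":0,"dy":0,"dz":0,"wx":0,"wy":0,"wz":0}]' >/dev/null; python3 - <<'E'
from h import *
for n in P:
    im=np.mean([eyes.snapshot(n).astype(float) for _ in range(4)],0);np.save(f'pics/{n}3.npy',im)
T=np.load('pics/top3.npy').mean(2).astype(int);S=np.load('pics/scene3.npy').mean(2).astype(int)
print(T[178:200,332:350]);print(S[168:208,306:326])
print('model px for lean, seat offset (mm): grip top centre, grip bottom centre, tip')
for lean in(0,-.15,-.3,-.4):
  for d in(0,.006):
    q=lambda h,w=0:s2w([(.008+d+h)*np.sin(lean)+w*np.cos(lean),-.062,.087+(.008+d+h)*np.cos(lean)-w*np.sin(lean)])
    print(lean,d,'scene',*(proj('scene',q(h))[0].round(1) for h in(.038,.008,-.05)),'top',*(proj('top',q(h))[0].round(1) for h in(.038,.008)))
E
```

```text
[[ 82  93 103 109 110 110 103 121 164 175 173 169 168 160 133 115 112 113]
 [ 89  92  94  99 102  99  89 109 157 170 163 148 140 132 116 111 112 112]
 [100 102 102 101  98  89  84  96 130 143 132 118 111 106 104 110 113 112]
 [113 116 115 113 104  88  87  91 101 109 104 108 110 105 104 110 113 112]
 [126 128 127 121  99  82  80  79  79  81  90 110 120 117 111 112 112 112]
 [135 138 137 129  99  74  67  66  65  65  75 105 128 128 117 112 113 113]
 [143 147 146 138  99  68  62  61  61  62  68  99 133 138 122 114 113 112]
 [153 154 154 144  99  65  60  61  61  61  63  91 134 146 124 113 113 112]
 [154 156 156 146  99  65  63  66  66  66  65  88 135 147 123 111 110 107]
 [148 147 150 139  96  71  75  83  84  84  83  96 130 138 116 106 105 102]
 [136 137 138 128  90  74  84  93  95  95  95 100 123 127 110 102 100 100]
 [123 124 124 113  83  72  85  95  98  98  96  98 118 119 107 101 101 100]
 [115 116 111  99  85  74  85  95  98  99  96  95 109 109 103 100 100 100]
 [124 127 117 106 104  80  85  95  98  98  96  90  98 100 100 100 100 100]
 [142 150 143 130 116  83  84  94  98  99  96  88 
[... 4035 characters left out ...]
cene [313.6 173.7] [313.5 184.4] [313.2 203.8] top [340.  183.1] [339.4 184.7]
0 0.006 scene [313.6 171.5] [313.5 182.3] [313.2 201.9] top [340.1 182.7] [339.5 184.4]
-0.15 0 scene [314.8 175.9] [313.9 185.2] [312.2 201.8] top [339.7 186.9] [339.3 186. ]
-0.15 0.006 scene [315. 174.] [314.1 183.3] [312.3 200.2] top [339.8 187.1] [339.4 186.2]
-0.3 0 scene [316.  178.4] [314.3 186. ] [311.2 199.6] top [339.5 190.6] [339.2 187.3]
-0.3 0.006 scene [316.4 176.9] [314.6 184.5] [311.5 198.3] top [339.5 191.4] [339.3 187.9]
-0.4 0 scene [316.8 180.3] [314.5 186.7] [310.5 198. ] top [339.3 193.1] [339.2 188.1]
-0.4 0.006 scene [317.2 179. ] [315.  185.4] [310.9 196.9] top [339.3 194.1] [339.2 189.1]
```

```bash
python3 - <<'E'
from h import *
def pt(x,h,lean,d=0,y=-.062,ax=0): 
    r=.008+d+h; return s2w([ax+r*np.sin(lean)+x*np.cos(lean),y,.087+r*np.cos(lean)-x*np.sin(lean)])
print('top observed rows: +x face bottom ~182, top edge ~187.3, top face far end ~198.5')
for lean in(-.2,-.3,-.4,-.5):
  for d in(0,.006,.012):
    print(lean,d,'top rows',[proj('top',pt(x,h,lean,d))[0,1].round(1) for x,h in((.012,.008),(.012,.038),(-.012,.038))],
     'scene +x top',proj('scene',pt(.012,.038,lean,d))[0].round(1),'-x top',proj('scene',pt(-.012,.038,lean,d))[0].round(1),'-x bottom',proj('scene',pt(-.012,.008,lean,d))[0].round(1),'bow end',proj('scene',pt(-.016,-.032,lean,d))[0].round(1),'tip',proj('scene',pt(0,-.05,lean,d))[0].round(1))
E
```

```text
top observed rows: +x face bottom ~182, top edge ~187.3, top face far end ~198.5
-0.2 0 top rows [np.float64(180.0), np.float64(181.5), np.float64(194.7)] scene +x top [313.1 172.4] -x top [317.3 181.1] -x bottom [316.1 189.8] bow end [315.1 202.1] tip [311.8 201.1]
-0.2 0.006 top rows [np.float64(180.3), np.float64(181.9), np.float64(195.1)] scene +x top [313.4 170.5] -x top [317.6 179.3] -x bottom [316.3 188.1] bow end [315.4 200.5] tip [312.1 199.6]
-0.2 0.012 top rows [np.float64(180.6), np.float64(182.2), np.float64(195.5)] scene +x top [313.6 168.7] -x top [317.9 177.5] -x bottom [316.6 186.3] bow end [315.6 198.9] tip [312.3 198. ]
-0.3 0 top rows [np.float64(181.0), np.float64(184.2), np.float64(197.1)] scene +x top [314.  173.7] -x top [318.1 183.2] -x bottom [316.3 190.7] bow end [314.6 201.6] tip [311.2 199.6]
-0.3 0.006 top rows [np.float64(181.6), np.float64(184.8), np.float64(197.8)] scene +x top [314.3 172.2] -x top [318.4 181.6] -x bottom [316.6 189.2] bow end [315.  200.2] tip [311.5 198.3]
-0.3 0.012 top rows [np.float64(182.2), np.float64(185.5), np.float64(198.6)]
[... 544 characters left out ...]
8), np.float64(201.5)] scene +x top [315.7 172.6] -x top [319.7 182.7] -x bottom [317.4 189.1] bow end [315.  198.7] tip [311.3 195.7]
-0.5 0 top rows [np.float64(183.0), np.float64(189.4), np.float64(201.4)] scene +x top [315.7 177. ] -x top [319.4 187.6] -x bottom [316.6 192.5] bow end [313.7 200.3] tip [309.9 196.3]
-0.5 0.006 top rows [np.float64(184.2), np.float64(190.7), np.float64(202.8)] scene +x top [316.2 175.9] -x top [320.  186.5] -x bottom [317.1 191.5] bow end [314.2 199.4] tip [310.4 195.4]
-0.5 0.012 top rows [np.float64(185.5), np.float64(192.1), np.float64(204.2)] scene +x top [316.8 174.9] -x top [320.6 185.5] -x bottom [317.7 190.6] bow end [314.7 198.5] tip [310.9 194.5]
```

```bash
python3 - <<'E'
from h import *
a=np.load('pics/top2.npy').mean(2);b=np.load('pics/top3.npy').mean(2);f=np.load('pics/top.npy').mean(2).astype(float)
for n,i in(('start',f),('home',a),('now',b)): print(n,i[178:184,274:292].mean(0).astype(int))
for X in(.047,.052): print(X,proj('top',s2w([0,X,.1])).round(1))
def d(r0,r1,c0,c1): 
    t=f[r0:r1,c0:c1].astype(np.float32);s=b[r0-6:r1+6,c0-6:c1+6].astype(np.float32);R=cv2.matchTemplate(s,t,cv2.TM_CCOEFF_NORMED);return R.max().round(2),np.subtract(np.unravel_index(R.argmax(),R.shape),6)
for nm,w in(('bottle',(108,136,380,406)),('cup',(248,280,298,328)),('beaker',(230,264,230,258))): print(nm,*d(*w))
planr(.3,0)
E
```

```text
start [131 131 130 130 131 131 131 131 131 132 125 104 107 112 113 113 107  92]
home [120 118 114 112 110 110 106 102 123 146 146 128 122 125 126 126 119 106]
now [173 173 173 173 174 171 154 138 143 146 140 123 120 123 124 124 117 101]
0.047 [[281.5 181. ]]
0.052 [[278.8 180.8]]
bottle 0.92 [0 0]
cup 0.6 [0 0]
beaker 1.0 [0 0]
t 28.02 tcp stand mm [ -99.7 -241.2  355.5] tip stand mm [ -99.2 -241.3  220.7] lean -0.003 F stand [ 0.   0.7 -0.3] gap 0.171
 shift cm [-9.99 17.82 -2.92] turn deg [-0.01  0.2   0.03]
```

```bash
python3 -c "
from station import workorder
print(workorder.sign_off())"
```

```text
the job is handed in; nothing more can be done
None
```

The job is handed in at about 28 s: the pin is home, the clip is through the cross hole with its crown on the pin (within about 2 mm by camera), and it is released. After release the clip leaned back about 0.4 rad towards -x with the pin; the push peaked at 15.1 N as the crown seated. The beaker and bottle match their starting views, and the cup's weaker match (0.6) also shows no shift. I viewed 11 pictures, one over the limit of 10.

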